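Free the jammed grinder chute

ROBOT

A 6-joint arm with a two-finger parallel gripper is mounted at the origin on the work surface. World frame = base frame: x ahead of the robot, y to its left, z up, the work surface at z = 0. Lengths are in mm, angles in rad, forces in N, time in s.
With the tool pointing down it reaches from about 375 to 750 mm from the base axis. Payload 9 kg.
Tool frame: the origin (TCP) lies between the finger pads; the fingertips stand 19 mm ahead of it and the grasp point (between the pads) is the TCP; z points along the fingers, y is the direction in which the jaws open and shut (so a half turn about z gives the same grasp; the last joint's range is limited). The gripper opens to 85 mm and grips with 20 to 120 N. Pads are 22 mm wide; open, the fingers measure 114 mm over their backs; the gripper's body (76 mm by 85 mm) begins 54 mm behind the grasp point. The pads swing forward as they close: fully open they stand 13 mm farther back than shut.
Start: joints at [-1.34, 0.104, 0.097, 1.564, 0, 1.353], TCP at [260.344, -540.607, 250.331] pointing down, gripper open.
Joint ranges: [-2.99, 2.99], [-0.84, 1.86], [-1.1, 1.16], [-1.84, 2.11], [-1.51, 1.56], [-3.14, 3.14]. Speed limits (rad/s): [2.22, 2.22, 2.57, 3.14, 3.14, 3.14].

INTERFACE

Orientations are given as a unit quaternion [w, x, y, z].
In Python, from workcell import manip, get_image, camera_model, workorder gives the robot as it stands.
- The arm moves only by the tool play_rows, never from a script. Its argument "targets" is a list of rows, each an object of numbers: "x", "y", "z": the shift along the tool's x, y, z in m; "spin": the turn about the tool's z in degrees. In form: [{"x": .., "y": .., "z": .., "spin": ..}, ...]. A call has 1 to 5 rows; each row shifts and turns the commanded pose from where the row before left it, along the tool's axes as they then stand; what a row does not reach is not made up. A row lasts 1/8 s, in which the tool goes at most 62.5 mm and 10.7 degrees, less where a joint would pass 70% of its speed; a pose out of reach is approached as far as the arm can. A call is refused whole if a number of a shift passes 0.0625 or a number of a turn 10.7, either way. A call with a gripper value outside its range is refused whole. "gripper" is the finger opening in m, from 0 to 0.0854, set as the call begins (left out, the last holds). The fingers move at their own pace and stop on an object; "newtons" is the grip in N (left out, the last holds). Time passes only in rows, so rows that do not move let the fingers close. It gives the time, the measured TCP pose, the force and the opening at its end, in the units of the state.
- manip.state(): the state, without advancing time (a new reading comes with each control period).
- get_image(name): name is "scene" or "top" or "wrist"; returns (picture, depth): 400x640x3 uint8, red, green, blue; 400x640 float32, mm along the optical axis (not along the pixel's ray), 0 where there is no reading.
- camera_model(name): a dict with "fx", "fy", "cx", "cy" (pixels), "T" (4x4, takes a point from camera to world coordinates); the wrist camera has in their place "T_tool_cam" (4x4, takes a point from camera to tool coordinates, whose origin is the TCP and whose axes are the flange's). Camera axes: x right, y down, z forward; pixel columns grow to the right and rows downward; lengths in mm; the calibration is good to about 2 mm. A picture is of the moment at which its call begins: read the wrist's pose just before it. camera_model takes no time and is no camera call.
- workorder.sign_off(): hands the job in, once; it reports no verdict.
The state is a dict: "time_s": time; "joint_positions": joint angles; "joint_vel": joint speeds; "effort": joint torques, N m; "ee_pos": TCP position; "eef_rot": TCP orientation; "wrist_force": force on the tool from outside, world axes, zero at the start; "ft_torque": the same for the moment, N m; "gripper_width": opening from 0.0 (shut) to 1.0 (fully open).
Only numpy, scipy, OpenCV 4.12 (cv2) and the standard library are available. Lean on these libraries where they do the work, as an engineer would, in place of code of your own. Each camera call takes 0.05 s, during which the arm holds its last target.

TASK

The coffee grinder's outlet is blocked by its orange transit plug: switch the grinder off at the isolator (lever over to the red side) before you touch the plug, draw the red-handled push rod out of its grey holder, and with the rod push the plug out from behind, through the yellow-framed hole in the back of the chute, until it drops into the steel catch tray. Then lay the rod down flat on the bench beside the machine and switch the isolator back on (lever fully over to the green side). Never touch the plug with the gripper, and leave everything else on the bench where it stands.

Things in the scene. Friction and masses are not known exactly. Their poses are not given: they have to be found in the camera images.
- isolator: Fixed grey isolator box, 80 mm (x) by 130 mm (y), 46 mm tall, origin under its middle on the bench, z up. The lever in its middle swings in the box's y-z plane: to its +y end (green plate, ON) or its -y end (red plate, OFF). It stands either far and to the right, or to the left; yaw within 0.4 of 0
- lever (a joint): Lever angle: 0 = fully ON (leaning 0.6 rad to the box's +y, green end), 0.6 = upright, 1.2 = fully OFF (leaning 0.6 rad to -y, red end). A spring throws it to the nearer end, where it stays; about 2 to 3 N sideways at the knob moves it. It starts ON
- lever_knob (a point): Centre of the black ball, 28 mm in diameter, on the lever's end, 75 mm from the hinge pin; the pin lies along the box's x, over its middle, 56 mm above the bench (ball 118 mm up at either end, 131 mm at mid swing). Below it the lever is a 12 mm steel bar; two hinge cheeks beside its foot reach up to 68 mm
- holder: Fixed grey block with a yellow stripe on top, 136 mm (x) by 60 mm, 62 mm tall, origin under its middle, z up. A blind tunnel 24 mm square, floor 28 mm above the bench, opens at the +x end; the rod lies in it, tip outward, 61 to 65 mm of its shaft sticking out. Pull it 130 mm straight along the holder's +x until its tail is free
- rod_mid (a point): Middle of the push rod, on its axis; x points to the tip, z up. 190 mm long, 90 g: from the tip a round steel shaft, diameter 12, length 90 mm, then a square red handle 20 by 20 by 100 mm. Axis 38 mm above the bench in the holder, 10 mm when the handle lies flat on the bench. 75 mm of it must enter the hole, so lay it down and grip it again by the handle
- rod_tip (a point): Centre of the flat tip of the rod's steel shaft, 95 mm from rod_mid
- rod_tail (a point): Centre of the tail end of the rod's red handle, 95 mm from rod_mid the other way
- grinder: Fixed coffee grinder, origin on the bench under the middle of its aluminium chute block (70 mm in x, 64 in y, 84 tall), z up; its +x points roughly to the robot's left. The chute runs along x: access hole in the -x face, outlet in the +x face. Black upright body with hopper on the -y side: x -60 to 60, y -85 to -215 mm, 260 mm tall; a 70 mm tall neck joins it
- chute_hole (a point): Centre of the access hole, on the outside of the chute's back face, 49 mm above the bench; its x axis points into the chute. The hole, framed in yellow, is 24 mm square through a 10 mm wall; behind it the chute is 36 mm wide, 38 high, 60 long, and ends in the outlet 70 mm from here. A yellow line on the block's top marks its axis
- plug_center (a point): Centre of the orange plug, 36 mm long (x, along the chute), 34 by 34 mm, 50 g, in the chute, seen through a slot in its roof; back face 11 to 17 mm in from chute_hole. A spring shoe clamps it: about 7 to 11 N to push for the first 25 mm, then it slides freely and topples into the tray; 75 mm of rod past chute_hole frees it for certain
- tray_mid (a point): Middle of the floor (4 mm above the bench) of the fixed steel catch tray before the outlet: 115 mm along the grinder's x, 110 mm across, rim 16 mm tall
- jar: Bystander, not to be disturbed: amber bean jar with a black lid, 84 mm across, 140 mm tall; origin at its underside
- mug: Bystander, not to be disturbed: black mug, 80 mm across, 85 mm tall; origin at its underside
- bowl: Bystander, not to be disturbed: white cupping bowl, 104 mm across, 60 mm tall; origin at its underside
- bottle: Bystander, not to be disturbed: white bottle, 68 mm across, 190 mm tall; origin at its underside
- tamper: Bystander, not to be disturbed: steel tamper standing on its 58 mm face, 82 mm tall; origin at its underside
- spoon: Bystander, not to be disturbed: spoon lying flat; origin at its underside

How it is judged (in metres and radians):
On the way, in this order (a step that is already met when the one before it is completed fails the run):
1. the isolator lever is fully off with the plug still in the chute (value of joint lever above 1.1 rad and x of plug_center in the frame of grinder below 0.02 m), for 0.2 s.
2. the plug lies in the catch tray while the isolator is off (value of joint lever above 1.1 rad and x of plug_center in the frame of grinder between 0.048 and 0.15 m and y of plug_center in the frame of grinder between -0.055 and 0.055 m and z of plug_center in the frame of grinder below 0.034 m), for 0.2 s.
At the end, for the whole second after the job is handed in: The lever is within 0.1 rad of fully on; the plug lies at rest in the catch tray, out of the chute (its centre 48 to 150 mm along the grinder's x, within 55 mm of its axis, under 34 mm up); the rod lies flat and still, both its ends under 30 mm above the bench (value of joint lever below 0.1 rad and x of plug_center in the frame of grinder between 0.048 and 0.15 m and y of plug_center in the frame of grinder between -0.055 and 0.055 m and z of plug_center in the frame of grinder below 0.034 m and height (world z) of each of rod_tip, rod_tail below 0.03 m and linear speed of each of rod, plug below 0.02 m/s); the robot touches nothing.
It fails at once if the rod pushes the plug in the chute while the isolator is not off (value of joint lever below 1 rad and x of plug_center in the frame of grinder below 0.03 m and contact force between rod and plug above 0.5 N).
It fails at once if the gripper touches the plug (contact force between the fingers and plug above 0.5 N).
It fails at once if a bystander is moved by more than 30 mm (distance of any of jar, mug, bowl, bottle, tamper, spoon from where it was at the start of the episode above 0.03 m).
It also fails if it takes over 72 s, if anything falls off the work surface, if the arm or the gripper's body presses on something with over 40 N, if the wrist force passes 120 N, or if a joint passes its speed limit or range.

## Working session

There is one attempt and no reset: what is moved stays moved. The work goes in short steps, Python scripts to look and compute and a tool call to move; the robot and the scene stay as the last step left them, time stands still between calls to the robot, and variables do not carry over. Pictures are saved under pics/ and viewed, and the job is handed in when it is done.

Besides the shell and the picture viewer there is one more tool, called after "Request:" by a JSON object that holds its "name" and its "arguments". play_rows: Moves the arm, as the interface text tells. Its arguments: {"type":"object","properties":{"targets":{"type":"array"},"gripper":{"type":"number"},"newtons":{"type":"number"}},"required":["targets"]}

```bash
ls; mkdir -p pics; python3 - <<'E'
from workcell import manip,get_image,camera_model
import cv2,numpy as np
print(manip.state())
for n in("scene","top","wrist"):
    p,d=get_image(n); cv2.imwrite(f"pics/{n}0.png",p[:,:,::-1]); np.save(f"pics/{n}0.npy",d); 
    print(n,camera_model(n))
E
```

```text
pics
{'time_s': 0.0, 'joint_positions': array([-1.33970478e+00,  1.04685433e-01,  9.64740608e-02,  1.56387303e+00,
       -6.62654360e-06,  1.35307660e+00]), 'joint_vel': array([ 3.58455508e-04, -8.00072672e-04, -3.18337489e-04, -7.17477159e-05,
        5.02696553e-05, -1.56166277e-03]), 'effort': array([-3.36913392e-03, -5.56922472e+01,  5.03658843e+01,  1.67664379e-02,
       -5.66617091e-04, -6.14848588e-06]), 'ee_pos': array([ 260.26394627, -540.2860845 ,  249.53305057]), 'eef_rot': array([-6.44000840e-04,  9.74926339e-01,  2.22526893e-01, -7.61914088e-06]), 'wrist_force': array([ 0.13285969, -0.44417158,  0.04000833]), 'ft_torque': array([ 0.01715122, -0.00211171,  0.02564355]), 'gripper_width': 0.9965832744231795}
scene {'fx': 455.92510900164336, 'fy': 455.92510900164336, 'cx': 317.0878081753045, 'cy': 199.2372238927005, 'T': array([[ 1.96768440e-01,  8.38000356e-01, -5.08957350e-01,
         1.14775337e+03],
       [ 9.80319008e-01, -1.76642389e-01,  8.81595621e-02,
        -1.09130944e+02],
       [-1.60256979e-02, -5.16287584e-01, -8.56265325e-01,
         1.14774213e+03],
 
[... 305 characters left out ...]
1,  2.56031380e-02,  2.72264785e-02,
        -3.10188281e+01],
       [-2.93334521e-02, -8.58813108e-02, -9.95873460e-01,
         1.18697170e+03],
       [ 0.00000000e+00,  0.00000000e+00,  0.00000000e+00,
         1.00000000e+00]])}
wrist {'fx': 330.67192810882557, 'fy': 330.67192810882557, 'cx': 327.3049776294981, 'cy': 199.78937990300798, 'T_tool_cam': array([[ 7.65185090e-04, -9.52492395e-01, -3.04561410e-01,
         7.74547314e+01],
       [ 9.99999627e-01,  6.07014990e-04,  6.14022778e-04,
         1.60458649e-01],
       [-3.99978684e-04, -3.04561766e-01,  9.52492504e-01,
        -1.22151038e+02],
       [ 0.00000000e+00,  0.00000000e+00,  0.00000000e+00,
         1.00000000e+00]])}
```

View pics/scene0.png

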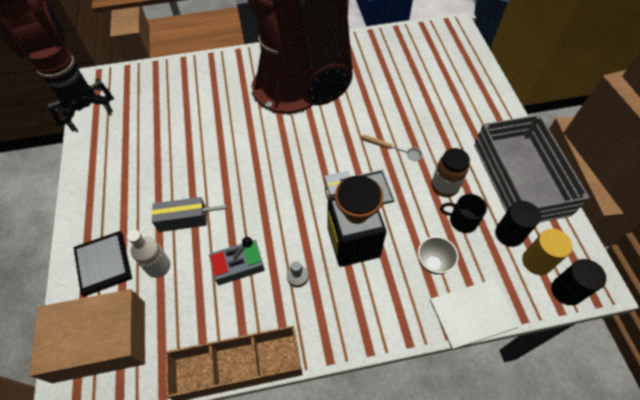

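View pics/top0.png

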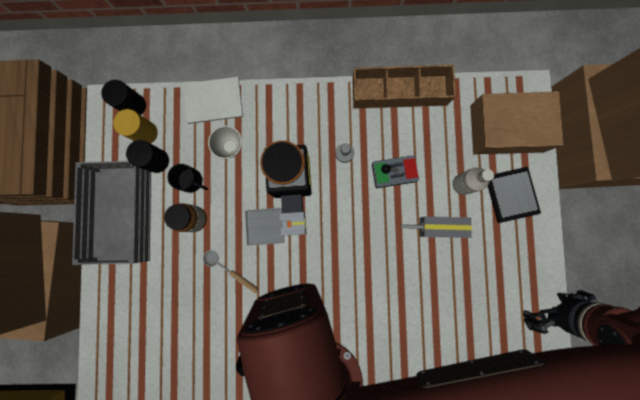

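View pics/wrist0.png

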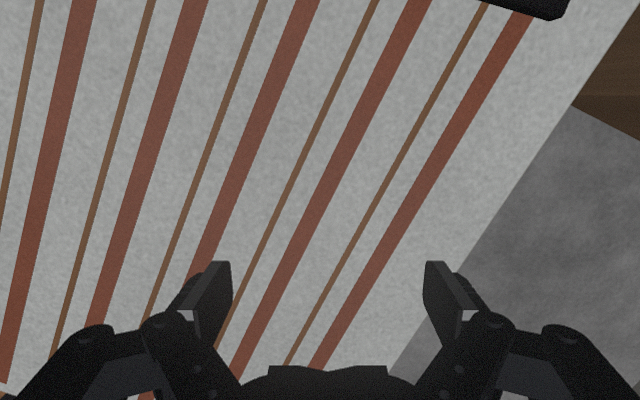

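```bash
cat > h.py <<'E'
import numpy as np,cv2
from workcell import manip,get_image,camera_model
from scipy.spatial.transform import Rotation as R
def shot(n,tag):
    s=manip.state(); p,d=get_image(n); cv2.imwrite(f"pics/{tag}.png",p[:,:,::-1]); np.save(f"pics/{tag}.npy",d)
    q=s['eef_rot']; T=np.eye(4);T[:3,:3]=R.from_quat(q,scalar_first=True).as_matrix();T[:3,3]=s['ee_pos']; np.save(f"pics/{tag}_T.npy",T)
    return p,d
def camT(n,tag=None):
    m=camera_model(n)
    return m,(m['T'] if n!='wrist' else np.load(f"pics/{tag}_T.npy")@m['T_tool_cam'])
def ray(n,u,v,tag=None):
    m,T=camT(n,tag); r=np.array([(u-m['cx'])/m['fx'],(v-m['cy'])/m['fy'],1]); return T[:3,3],T[:3,:3]@r
def atz(n,u,v,z,tag=None):
    o,r=ray(n,u,v,tag); return o+r*(z-o[2])/r[2]
def dep(n,u,v,tag):
    d=np.load(f"pics/{tag}.npy"); o,r=ray(n,u,v,tag); return o+r*d[int(round(v)),int(round(u))]
def tri(*a): # (n,u,v,tag)
    A=np.zeros((3,3));b=np.zeros(3)
    for x in a:
        o,r=ray(*x); r=r/np.linalg.norm(r); P=np.eye(3)-np.outer(r,r);A+=P;b+=P@o
    X=np.linalg.solve(A,b); return X,[round(float(np.linalg.norm((np.eye(3)-np.outer(r/np.linalg.norm(r),r/np.linalg.norm(r)))@(X-o))),1) for o,r in [ray(*x) for x in a]]
def proj(n,X,tag=None):
    m,T=camT(n,tag); c=np.linalg.inv(T)@np.r_[X,1]; return m['fx']*c[0]/c[2]+m['cx'],m['fy']*c[1]/c[2]+m['cy']
def crop(src,dst,x0,y0,x1,y1,k):
    im=cv2.imread(f"pics/{src}.png")[y0:y1,x0:x1]; cv2.imwrite(f"pics/{dst}.png",cv2.resize(im,None,fx=k,fy=k,interpolation=cv2.INTER_CUBIC))
E
python3 - <<'E'
from h import *
crop("top0","c1",360,140,500,250,5.5)
crop("top0","c2",230,130,330,260,4.5)
crop("scene0","c3",140,180,320,300,4.4)
crop("scene0","c4",300,140,460,280,4.2)
E
```

```text
(no output)
```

View pics/c1.png

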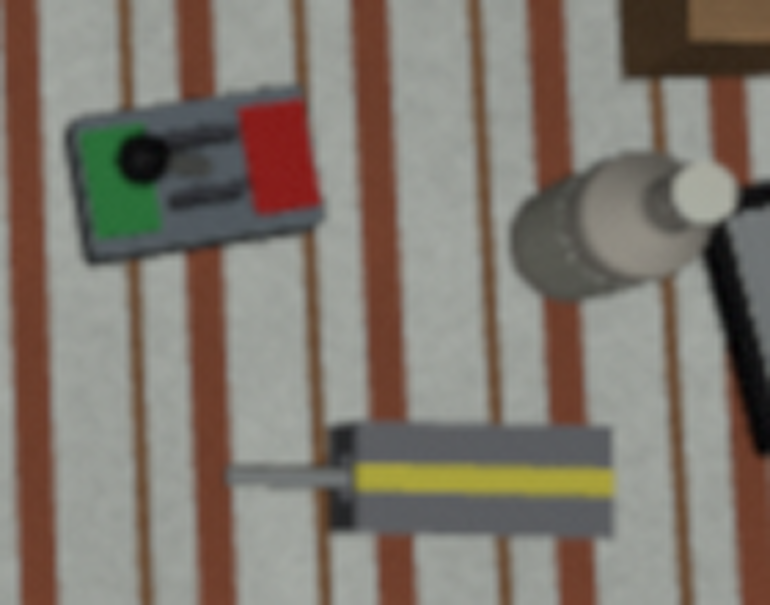

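View pics/c2.png

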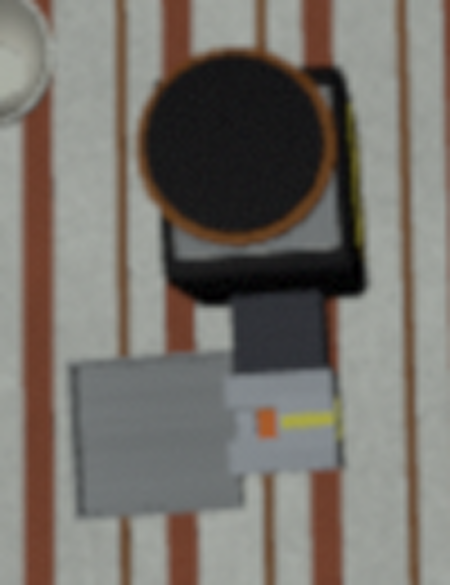

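View pics/c3.png

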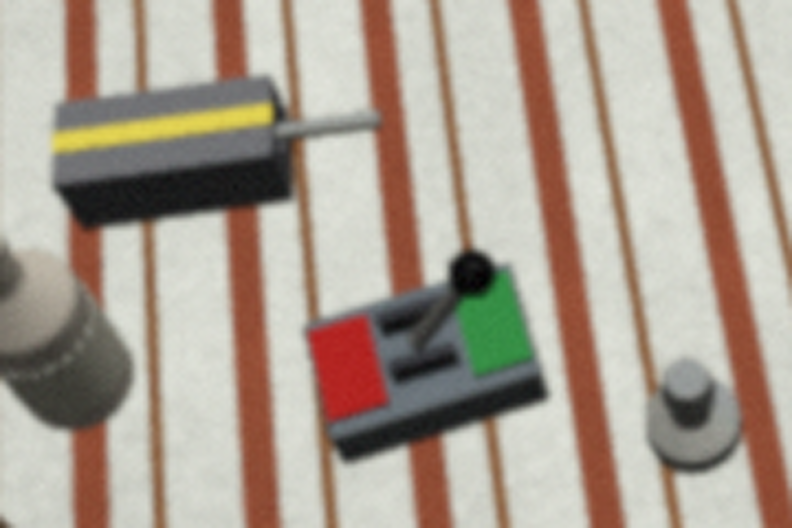

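View pics/c4.png

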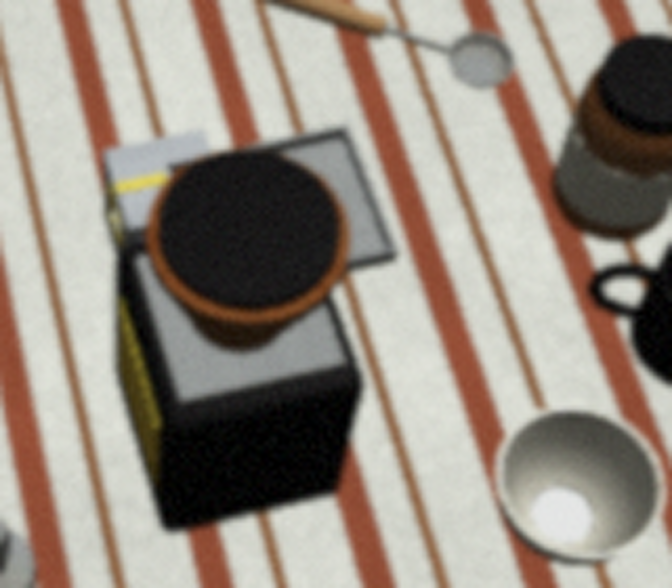

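```bash
python3 - <<'E'
from h import *
np.set_printoptions(precision=1,suppress=True)
t=lambda x,y,k=5.5,a=360,b=140:(a+(x+.5)/k-.5,b+(y+.5)/k-.5)
c1=lambda x,y:('top',*t(x,y)); c2=lambda x,y:('top',*t(x,y,4.5,230,130)); c3=lambda x,y:('scene',*t(x,y,4.4,140,180)); c4=lambda x,y:('scene',*t(x,y,4.2,300,140))
print('knob',tri(c1(143,158),c3(470,271)))
print('tip',tri(c1(230,474),c3(379,120)))
print('rod@face',tri(c1(348,478),c3(283,130)))
print('stripe near',tri(c1(355,478),c3(273,112)), 'far',tri(c1(613,482),c3(55,142)))
print('stripe z62',atz(*c1(355,478),62),atz(*c1(613,482),62),'scene',atz(*c3(273,112),62),atz(*c3(55,142),62))
for p in [(70,125),(300,88),(322,218),(92,262)]: print('iso',atz(*c1(*p),46), dep(*c1(*p),'top0'))
print('red/green c',atz(*c1(281,157),46),atz(*c1(121,182),46),dep(*c1(281,157),'top0'),dep(*c1(121,182),'top0'),dep(*c1(150,200),'top0'))
for p in [(222,376),(336,370),(338,468),(230,474)]: print('chute',atz(*c2(*p),84), dep(*c2(*p),'top0'))
print('line',atz(*c2(282,421),84),atz(*c2(335,419),84),dep(*c2(300,421),'top0'),'scene',atz(*c4(115,189),84),atz(*c4(168,179),84),dep(*c4(150,183),'scene0'))
for p in [(70,363),(80,518),(243,505)]: print('tray',atz(*c2(*p),16))
print('body', [atz(*c2(*p),260) for p in [(365,290),(345,70)]])
for p,n in [((567,235),'bottle'),]: print(n,atz(*c1(*p),0))
print('tamper',atz(*c3(693,430),0),'bottle base scene',atz(*c3(80,390),0))
E
```

```text
knob (array([ 622.6, -198.8,  123.5]), [1.2, 1.2])
tip (array([ 461.4, -251.5,   40.6]), [0.5, 0.5])
rod@face (array([ 457.8, -313.1,   43.7]), [0.7, 0.7])
stripe near (array([ 457.3, -312.9,   65.5]), [0.7, 0.7]) far (array([ 451.9, -447.8,   67. ]), [0.6, 0.6])
stripe z62 [ 457.4 -313.    62. ] [ 452. -449.   62.] scene [ 454.9 -314.3   62. ] [ 448.6 -450.    62. ]
iso [ 655.3 -170.4   46. ] [ 655.9 -170.8   42.7]
iso [ 672.3 -297.2   46. ] [ 672.1 -296.9   47.1]
iso [ 599.9 -305.9   46. ] [ 600.7 -307.4   39.6]
iso [ 579.  -179.7   46. ] [ 582.2 -183.1   19.4]
red/green c [ 634.2 -285.1   46. ] [ 622.8 -197.2   46. ] [ 633.4 -284.    51. ] [ 621.5 -196.    54.2] [ 612.  -212.3   48.3]
chute [505.9 111.   84. ] [506.  111.2  82. ]
chute [507.9  36.9  84. ] [512.8  42.    0.6]
chute [444.7  36.9  84. ] [444.8  42.1  -0.8]
chute [442.4 106.7  84. ] [442.4 115.2  15.9]
line [475.8  72.5  84. ] [476.2  38.2  84. ] [475.5  60.8  83.8] scene [474.7  36.7  84. ] [474.2  72.7  84. ] [474.2  60.5  82.9]
tray [521.3 224.9  16. ]
tray [414.8 218.7  16. ]
tray [421.1 106.6  16. ]
body [array([540.9,   9.3, 260. ]), array([663.3,  17.7, 260. ])]
bottle [ 592.7 -454.3    0. ]
tamper [693. -91.   0.] bottle base scene [ 590.6 -456.5    0. ]
```

Request:
{"name": "play_rows", "arguments": {"targets": [{"spin": 9.1}, {"spin": 9.1}], "gripper": 0.05}}

```text
invalid input at $.targets[0]: expected keys x, y, z, spin
```

Request:
{"name": "play_rows", "arguments": {"targets": [{"x": 0.04, "y": -0.029}, {"x": 0.04, "y": -0.029}, {"x": 0.04, "y": -0.029}, {"x": 0.04, "y": -0.029}, {"x": 0.04, "y": -0.029}]}}

```text
invalid input at $.targets[0]: expected keys x, y, z, spin
```

```bash
python3 - <<'E'
from h import *
s=manip.state(); print(s['ee_pos'],s['eef_rot'],s['time_s'],s['joint_vel'])
shot('wrist','w1')
E
```

```text
[ 260.27417536 -540.37468111  249.7330326 ] [-4.75134988e-04  9.74929133e-01  2.22515076e-01 -9.37810617e-06] 0.15 [-0.00013944 -0.00132826  0.00207939 -0.0015901   0.00032485  0.0004793 ]
```

View pics/w1.png

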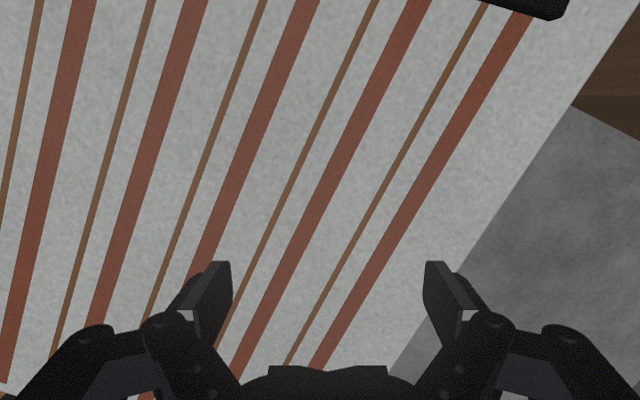

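Request:
{"name": "play_rows", "arguments": {"targets": [{"x": 0, "y": 0, "z": 0, "spin": 9.1}, {"x": 0, "y": 0, "z": 0, "spin": 9.1}], "gripper": 0.05, "newtons": 60}}

```text
time_s: 0.45
ee_pos: [260.3, -540.5, 250.1]
eef_rot: [-0.0, 0.998, 0.063, -0.0]
wrist_force: [0.7, 0.2, -0.7]
gripper_width: 0.605
```

Request:
{"name": "play_rows", "arguments": {"targets": [{"x": 0.04, "y": -0.029, "z": 0, "spin": 0}, {"x": 0.04, "y": -0.029, "z": 0, "spin": 0}, {"x": 0.04, "y": -0.029, "z": 0, "spin": 0}, {"x": 0.04, "y": -0.029, "z": 0, "spin": 0}, {"x": 0.04, "y": -0.029, "z": 0, "spin": 0}]}}

```text
time_s: 1.08
ee_pos: [440.6, -369.4, 250.2]
eef_rot: [0.0, 0.998, 0.065, 0.0]
wrist_force: [0.6, -0.4, 0.3]
gripper_width: 0.585
```

Request:
{"name": "play_rows", "arguments": {"targets": [{"x": 0, "y": 0, "z": 0, "spin": 0}]}}

```text
time_s: 1.2
ee_pos: [441.6, -368.3, 250.3]
eef_rot: [-0.0, 0.998, 0.068, 0.0]
wrist_force: [-0.6, 1.1, 0.6]
gripper_width: 0.585
```

```bash
python3 - <<'E'
from h import *
s=manip.state(); print(s['ee_pos'],s['eef_rot'],s['time_s'],s['joint_vel'])
shot('wrist','w2')
E
```

```text
[ 441.62177584 -368.2786093   250.27364566] [-1.92386523e-04  9.97711604e-01  6.76128196e-02  1.54860188e-04] 1.2 [-0.06142149  0.00173163 -0.00084338 -0.00591821 -0.02148195 -0.04082244]
```

View pics/w2.png

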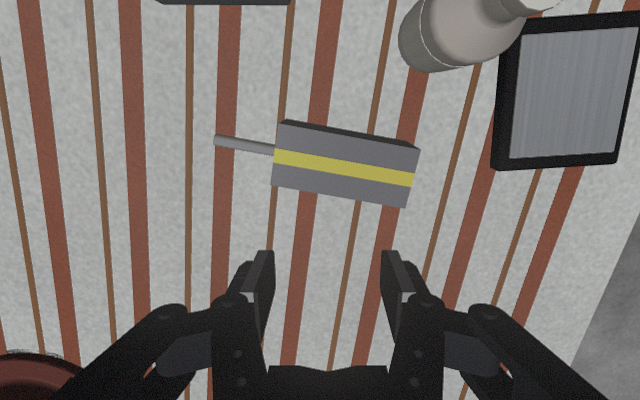

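```bash
python3 - <<'E'
from h import *
np.set_printoptions(precision=1,suppress=True)
crop('w2','c5',200,110,430,215,3.4)
for u,v in [(274,156),(414,180)]: print(atz('wrist',u,v,62,'w2'),dep('wrist',u,v,'w2'))
print(atz('wrist',217,140.5,38,'w2'),atz('wrist',270,149,38,'w2'))
for u,v in [(217,141),(240,144),(260,147)]:print(dep('wrist',u,v,'w2'))
E
```

```text
[ 456.5 -315.8   62. ] [ 456.2 -315.6   60.7]
[ 451.5 -451.9   62. ] [ 437.7 -471.4   -2.4]
[ 459.5 -254.4   38. ] [ 458.2 -307.9   38. ]
[ 459.7 -255.5   41.5]
[ 459.9 -278.5   42. ]
[ 459.6 -298.4   42.1]
```

View pics/c5.png

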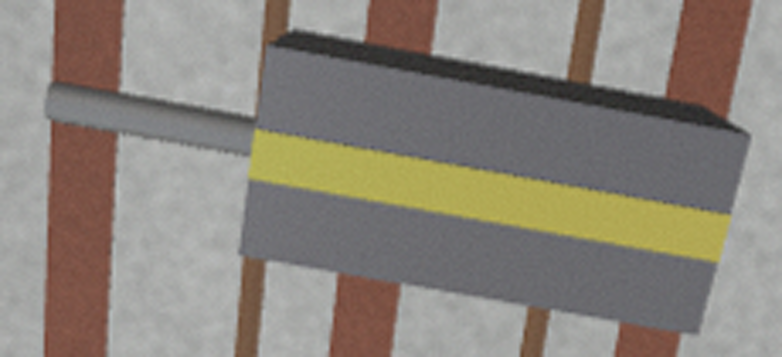

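Request:
{"name": "play_rows", "arguments": {"targets": [{"x": 0.04, "y": -0.029, "z": 0, "spin": 0}, {"x": 0.04, "y": -0.029, "z": 0, "spin": 0}, {"x": 0.04, "y": -0.029, "z": 0, "spin": 0}, {"x": 0.04, "y": -0.029, "z": 0, "spin": 0}, {"x": 0, "y": 0, "z": 0, "spin": 0}]}}

```text
time_s: 1.88
ee_pos: [584.2, -233.5, 249.7]
eef_rot: [-0.0, 0.998, 0.067, -0.0]
wrist_force: [-0.0, -0.3, 0.9]
gripper_width: 0.588
```

```bash
python3 - <<'E'
from h import *
s=manip.state(); print(s['ee_pos'],s['eef_rot'],s['time_s'],s['joint_vel'])
shot('wrist','w3')
E
```

```text
[ 584.24414976 -233.47956281  249.73962855] [-2.46199845e-04  9.97771352e-01  6.67251148e-02 -1.65701872e-04] 1.875 [-0.0550845  -0.02528526 -0.0250055   0.00146208 -0.01973366 -0.03624564]
```

View pics/w3.png

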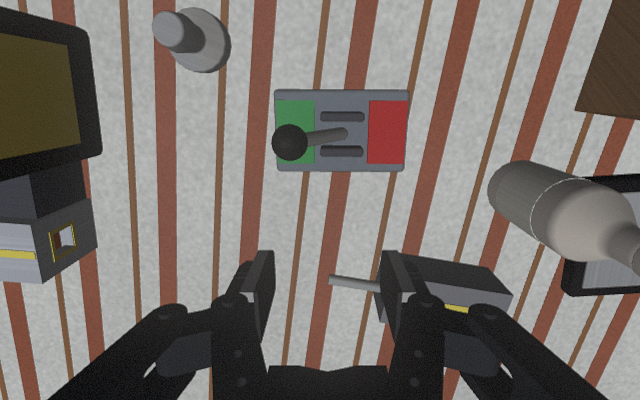

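```bash
python3 - <<'E'
from h import *
np.set_printoptions(precision=1,suppress=True)
print('knob',atz('wrist',290,142,118,'w3'))
for p in [(275,91),(408,91),(404,171),(277,171)]: print(atz('wrist',*p,46,'w3'))
print('hole',atz('wrist',63,239,49,'w3'),'hole dep', dep('wrist',63,227,'w3'))
s=manip.state();T=np.load('pics/w3_T.npy');print(T)
print('to knob tool', np.linalg.inv(T)@np.r_[621,-199,118,1])
E
```

```text
knob [ 622.8 -200.   118. ]
[ 657.2 -174.6   46. ]
[ 673.9 -298.    46. ]
[ 598.3 -309.8   46. ]
[ 581.2 -183.2   46. ]
hole [477.5  36.1  49. ] hole dep [490.5  36.2  46.9]
[[   1.     0.1   -0.   584.2]
 [   0.1   -1.     0.  -233.5]
 [  -0.    -0.    -1.   249.7]
 [   0.     0.     0.     1. ]]
to knob tool [ 41.1 -29.2 131.7   1. ]
```

Request:
{"name": "play_rows", "arguments": {"targets": [{"x": 0.041, "y": -0.03, "z": 0, "spin": 0}, {"x": 0, "y": 0, "z": 0.05, "spin": 0}, {"x": 0, "y": 0, "z": 0, "spin": 0}]}}

```text
time_s: 2.3
ee_pos: [617.0, -199.9, 195.9]
eef_rot: [-0.002, 0.998, 0.065, -0.003]
wrist_force: [-1.4, -0.4, 0.2]
gripper_width: 0.587
```

```bash
python3 - <<'E'
from h import *
s=manip.state(); print(s['ee_pos'],s['eef_rot'],s['time_s'])
shot('wrist','w4')
T=np.load('pics/w4_T.npy');print(np.linalg.inv(T)@np.r_[622,-199.5,118,1])
E
```

```text
[ 617.03772433 -199.86065459  195.93099149] [-0.00189226  0.99788773  0.06484622 -0.00338742] 2.3
[ 5.47483813  0.61307333 77.89508313  1.        ]
```

View pics/w4.png

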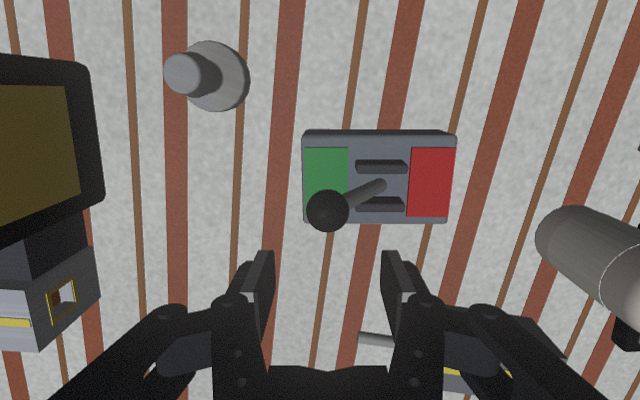

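Request:
{"name": "play_rows", "arguments": {"targets": [{"x": 0.004, "y": 0, "z": 0.039, "spin": 0}, {"x": 0, "y": 0, "z": 0.04, "spin": 0}, {"x": 0, "y": 0, "z": 0, "spin": 0}]}}

```text
time_s: 2.72
ee_pos: [622.1, -199.8, 120.4]
eef_rot: [-0.001, 0.998, 0.065, -0.002]
wrist_force: [-0.7, -1.2, 0.7]
gripper_width: 0.583
```

Request:
{"name": "play_rows", "arguments": {"targets": [{"x": 0, "y": 0.02, "z": 0, "spin": 0}, {"x": 0, "y": 0.025, "z": 0, "spin": 0}, {"x": 0, "y": 0.025, "z": 0, "spin": 0}, {"x": 0, "y": 0.02, "z": 0, "spin": 0}, {"x": 0, "y": 0, "z": 0, "spin": 0}]}}

```text
time_s: 3.35
ee_pos: [636.4, -291.4, 124.4]
eef_rot: [0.001, 0.998, 0.064, 0.002]
wrist_force: [0.3, 1.1, 0.2]
gripper_width: 0.584
```

```bash
python3 - <<'E'
from h import *
s=manip.state(); print(s['ee_pos'],s['eef_rot'],s['time_s'])
shot('wrist','w5')
E
```

```text
[ 636.36305075 -291.39298763  124.40671163] [0.00134457 0.99792527 0.06435017 0.00155062] 3.35
```

View pics/w5.png

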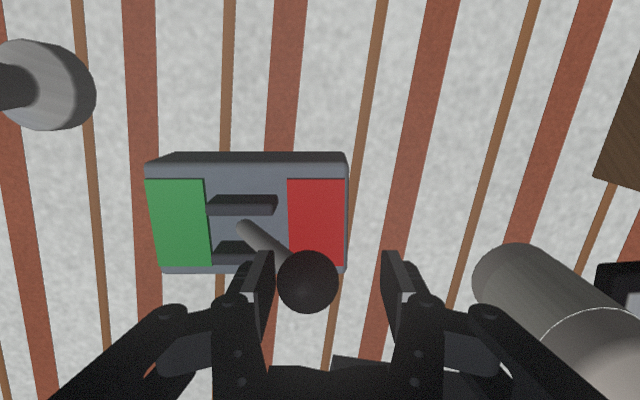

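Request:
{"name": "play_rows", "arguments": {"targets": [{"x": 0, "y": 0, "z": -0.04, "spin": 0}, {"x": 0, "y": 0, "z": -0.05, "spin": 0}, {"x": 0, "y": 0, "z": 0, "spin": 0}]}}

```text
time_s: 3.78
ee_pos: [637.5, -289.2, 218.3]
eef_rot: [0.003, 0.998, 0.066, 0.004]
wrist_force: [1.1, -0.3, -0.2]
gripper_width: 0.585
```

```bash
python3 - <<'E'
from h import *
s=manip.state(); print(s['ee_pos'],s['eef_rot'],s['time_s'],s['joint_positions'])
shot('wrist','w6')
T=np.load('pics/w6_T.npy');print(np.linalg.inv(T)@np.r_[458.5,-283,200,1])
E
```

```text
[ 637.51607987 -289.18316319  218.34130946] [0.00304034 0.99781957 0.06583159 0.00361543] 3.775 [-6.11974843e-01  4.04590892e-01  3.85782765e-01  1.54254257e+00
 -2.01717541e-04  2.39785692e+00]
[-176.77229725  -29.76396904   16.94264037    1.        ]
```

View pics/w6.png

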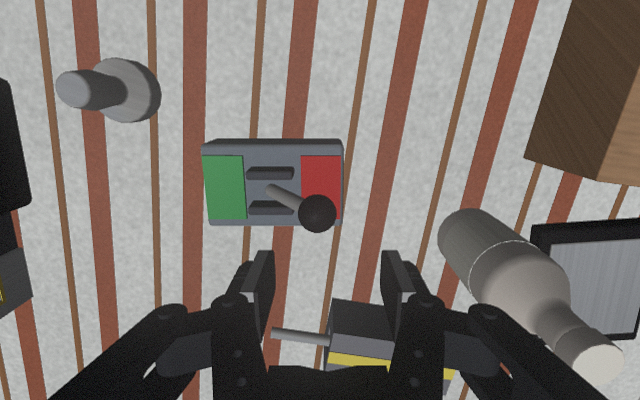

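Request:
{"name": "play_rows", "arguments": {"targets": [{"x": -0.0442, "y": -0.0074, "z": 0, "spin": 0}, {"x": -0.0442, "y": -0.0074, "z": 0, "spin": 0}, {"x": -0.0442, "y": -0.0074, "z": 0, "spin": 0}, {"x": -0.0442, "y": -0.0074, "z": 0, "spin": 0}, {"x": 0, "y": 0, "z": 0, "spin": -10.0}]}}

```text
time_s: 4.45
ee_pos: [453.8, -281.2, 210.5]
eef_rot: [-0.001, 0.988, 0.153, -0.001]
wrist_force: [0.6, -0.0, 0.6]
gripper_width: 0.583
```

Request:
{"name": "play_rows", "arguments": {"targets": [{"x": 0, "y": 0, "z": 0, "spin": -10.0}, {"x": 0, "y": 0, "z": 0, "spin": -10.0}, {"x": 0, "y": 0, "z": 0, "spin": -10.0}, {"x": 0, "y": 0, "z": 0, "spin": -10.0}, {"x": 0, "y": 0, "z": 0, "spin": -10.0}]}}

```text
time_s: 5.08
ee_pos: [456.1, -281.5, 210.5]
eef_rot: [-0.001, 0.83, 0.558, -0.0]
wrist_force: [0.1, 0.4, -0.1]
gripper_width: 0.583
```

Request:
{"name": "play_rows", "arguments": {"targets": [{"x": 0, "y": 0, "z": 0, "spin": -10.0}, {"x": 0, "y": 0, "z": 0, "spin": -10.2}, {"x": 0, "y": 0, "z": 0.03, "spin": 0}, {"x": 0, "y": 0, "z": 0, "spin": 0}]}}

```text
time_s: 5.58
ee_pos: [455.2, -280.6, 178.7]
eef_rot: [-0.002, 0.721, 0.693, -0.0]
wrist_force: [-0.2, -0.5, 0.4]
gripper_width: 0.581
```

```bash
cat > loc.py <<'E'
from h import *
import sys
np.set_printoptions(precision=4,suppress=True)
def go(x,y,z,tag=None,look=True):
    s=manip.state()
    T=np.eye(4);T[:3,:3]=R.from_quat(s['eef_rot'],scalar_first=True).as_matrix();T[:3,3]=s['ee_pos']
    print('t',s['time_s'],'pos',s['ee_pos'].round(1),'heading',np.degrees(np.arctan2(T[1,0],T[0,0])).round(2),'tilt',T[:3,2].round(4),'F',s['wrist_force'].round(1),'g',round(s['gripper_width']*85.4,1))
    print('tool shift',(np.linalg.inv(T)@np.r_[x,y,z,1])[:3].round(1))
    if tag: shot('wrist',tag)
E
python3 - <<'E'
from loc import *
print('knob',atz('wrist',317,213,118,'w6'))
go(458.5,-283,49,'w7')
E
```

```text
knob [ 633.7686 -282.5634  118.    ]
t 5.575 pos [ 455.2 -280.6  178.7] heading 87.72 tilt [-0.0034  0.0033 -1.    ] F [-0.2 -0.5  0.4] g 49.7
tool shift [ -2.6   3.9 129.7]
```

View pics/w7.png

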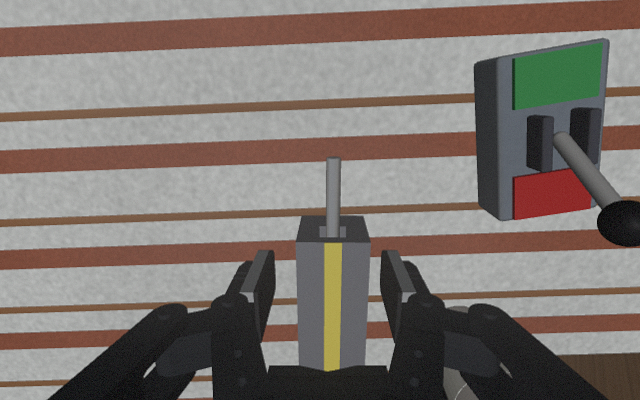

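```bash
python3 - <<'E'
from loc import *
print(atz('wrist',334,158,38,'w7'), tri(('wrist',334,158,'w7'),('wrist',217,140.5,'w2')), tri(('wrist',334,158,'w7'),('wrist',331,278,'w3')))
print(atz('wrist',333,233,38,'w7'))
for u,v in [(343,216),(323,216),(334,370)]: print('stripe',atz('wrist',u,v,62,'w7'))
E
```

```text
[ 460.8909 -251.771    38.    ] (array([ 459.9098, -252.6343,   35.4633]), [1.1, 1.1]) (array([ 460.784 , -253.2464,   35.2547]), [1.0, 1.0])
[ 457.8823 -316.9347   38.    ]
stripe [ 466.0722 -292.6743   62.    ]
stripe [ 450.672  -292.0854   62.    ]
stripe [ 454.2442 -441.1525   62.    ]
```

Request:
{"name": "play_rows", "arguments": {"targets": [{"x": -0.0025, "y": 0.004, "z": 0.045, "spin": 0}, {"x": 0, "y": 0, "z": 0.045, "spin": 0}, {"x": 0, "y": 0, "z": 0.033, "spin": 0}, {"x": 0, "y": 0, "z": 0, "spin": 0}]}}

```text
time_s: 6.12
ee_pos: [459.2, -283.6, 56.8]
eef_rot: [-0.002, 0.721, 0.693, -0.0]
wrist_force: [0.5, -0.0, 1.0]
gripper_width: 0.586
```

```bash
python3 - <<'E'
from loc import *
go(458.8,-283,49,'w8')
E
```

```text
t 6.125 pos [ 459.2 -283.6   56.8] heading 87.71 tilt [-0.0028  0.0027 -1.    ] F [ 0.5 -0.   1. ] g 50.1
tool shift [ 0.5 -0.4  7.8]
```

View pics/w8.png

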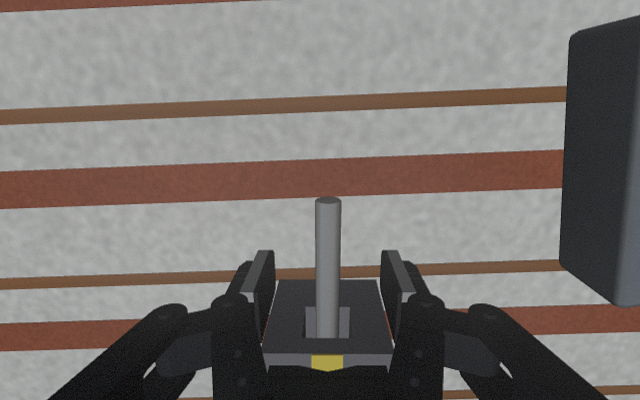

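Request:
{"name": "play_rows", "arguments": {"targets": [{"x": 0, "y": 0, "z": 0.007, "spin": 0}, {"x": 0, "y": 0, "z": 0, "spin": 0}]}}

```text
time_s: 6.42
ee_pos: [460.8, -285.3, 52.4]
eef_rot: [0.001, 0.721, 0.693, -0.0]
wrist_force: [-0.7, 0.6, -0.0]
gripper_width: 0.587
```

Request:
{"name": "play_rows", "arguments": {"targets": [{"x": 0, "y": 0, "z": 0, "spin": 0}, {"x": 0, "y": 0, "z": 0, "spin": 0}, {"x": 0, "y": 0, "z": 0, "spin": 0}, {"x": 0, "y": 0, "z": 0, "spin": 0}], "gripper": 0.0, "newtons": 80}}

```text
time_s: 6.92
ee_pos: [460.5, -285.0, 51.6]
eef_rot: [0.0, 0.721, 0.693, -0.0]
wrist_force: [-0.2, 0.4, 1.9]
gripper_width: 0.098
```

```bash
python3 - <<'E'
from loc import *
go(458.8,-283,49,'w9')
E
```

```text
t 6.925 pos [ 460.5 -285.    51.6] heading 87.71 tilt [ 0.0003 -0.0004 -1.    ] F [-0.2  0.4  1.9] g 8.4
tool shift [ 1.9 -1.7  2.6]
```

View pics/w9.png

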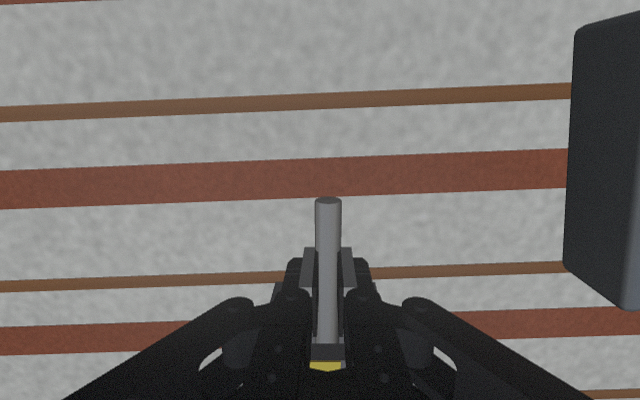

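Request:
{"name": "play_rows", "arguments": {"targets": [{"x": 0.02, "y": 0, "z": 0, "spin": 0}, {"x": 0.03, "y": 0, "z": 0, "spin": 0}, {"x": 0.03, "y": 0, "z": 0, "spin": 0}]}}

```text
time_s: 7.35
ee_pos: [463.3, -203.2, 51.2]
eef_rot: [-0.0, 0.721, 0.693, -0.0]
wrist_force: [0.4, -0.1, 0.3]
gripper_width: 0.098
```

Request:
{"name": "play_rows", "arguments": {"targets": [{"x": 0.03, "y": 0, "z": 0, "spin": 0}, {"x": 0.03, "y": 0, "z": 0, "spin": 0}, {"x": 0.015, "y": 0, "z": 0, "spin": 0}, {"x": 0, "y": 0, "z": 0, "spin": 0}]}}

```text
time_s: 7.85
ee_pos: [466.4, -128.9, 51.1]
eef_rot: [-0.0, 0.72, 0.694, -0.0]
wrist_force: [0.3, -1.2, -1.2]
gripper_width: 0.103
```

```bash
python3 - <<'E'
from loc import *
go(465,-130,49,'w10'); shot('top','t1'); crop('t1','c6',360,180,500,260,5)
E
```

```text
t 7.85 pos [ 466.4 -128.9   51.1] heading 87.82 tilt [-0.0003  0.0001 -1.    ] F [ 0.3 -1.2 -1.2] g 8.8
tool shift [-1.1 -1.3  2.1]
```

View pics/w10.png

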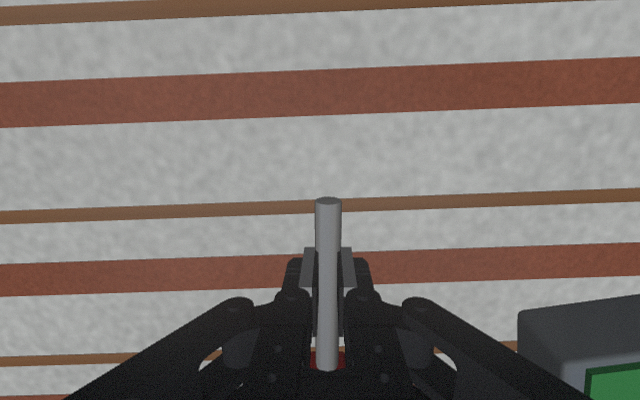

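View pics/c6.png

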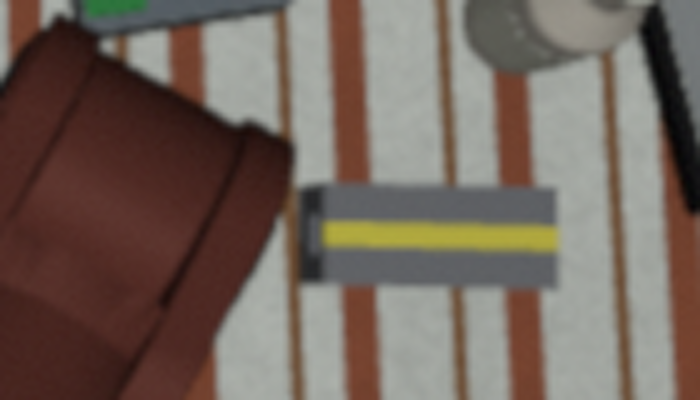

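Request:
{"name": "play_rows", "arguments": {"targets": [{"x": 0, "y": 0, "z": 0.015, "spin": 0}, {"x": 0, "y": 0, "z": 0.012, "spin": 0}, {"x": 0, "y": 0, "z": 0, "spin": 0}]}}

```text
time_s: 8.32
ee_pos: [466.1, -130.3, 23.3]
eef_rot: [-0.0, 0.721, 0.693, -0.0]
wrist_force: [-1.5, -0.9, 2.1]
gripper_width: 0.103
```

```bash
python3 - <<'E'
from loc import *
go(465,-130,24)
E
```

```text
t 8.325 pos [ 466.1 -130.3   23.3] heading 87.67 tilt [-0.0011 -0.     -1.    ] F [-1.5 -0.9  2.1] g 8.8
tool shift [ 0.2 -1.1 -0.7]
```

Request:
{"name": "play_rows", "arguments": {"targets": [{"x": 0, "y": 0, "z": 0, "spin": 0}, {"x": 0, "y": 0, "z": 0, "spin": 0}, {"x": 0, "y": 0, "z": 0, "spin": 0}], "gripper": 0.05}}

```text
time_s: 8.7
ee_pos: [466.6, -129.9, 24.4]
eef_rot: [0.0, 0.721, 0.693, 0.0]
wrist_force: [-0.3, 0.1, -0.9]
gripper_width: 0.588
```

Request:
{"name": "play_rows", "arguments": {"targets": [{"x": 0, "y": 0, "z": -0.05, "spin": 0}, {"x": 0, "y": 0, "z": -0.06, "spin": 0}, {"x": -0.05, "y": 0, "z": 0, "spin": 0}, {"x": -0.05, "y": 0, "z": 0, "spin": 0}, {"x": 0, "y": 0, "z": 0, "spin": 0}]}}

```text
time_s: 9.32
ee_pos: [462.2, -232.6, 134.5]
eef_rot: [0.0, 0.722, 0.692, -0.0]
wrist_force: [0.1, 0.8, -0.8]
gripper_width: 0.587
```

```bash
python3 - <<'E'
from loc import *
go(462,-238,24,'w11')
E
```

```text
t 9.325 pos [ 462.2 -232.6  134.5] heading 87.52 tilt [ 0.0003 -0.0009 -1.    ] F [ 0.1  0.8 -0.8] g 50.2
tool shift [ -5.3  -0.1 110.5]
```

View pics/w11.png

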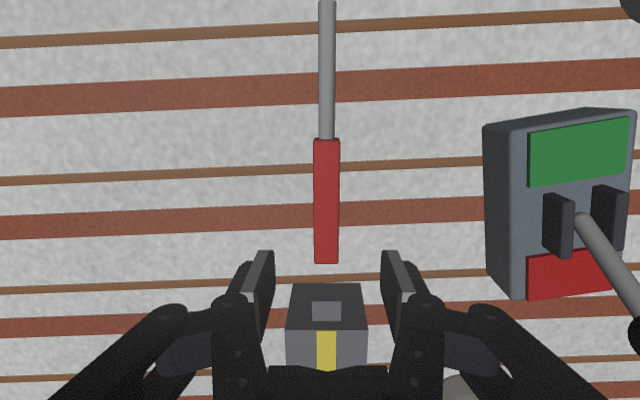

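```bash
python3 - <<'E'
from loc import *
for u,v in [(327,141),(325.5,261),(327,2)]: print(atz('wrist',u,v,18,'w11'), dep('wrist',u,v,'w11'))
for n,d in [('handle',0)]:
    print(proj('wrist',[462,-238,20],'w11'))
E
```

```text
[ 463.6743 -187.2901   18.    ] [ 463.6718 -187.3569   17.5098]
[ 458.3553 -283.2378   18.    ] [ 458.3832 -282.6876   19.0218]
[467.4298 -99.5993  18.    ] [467.4776 -98.5656  13.5332]
(np.float64(327.6577018628267), np.float64(208.7161315907185))
```

Request:
{"name": "play_rows", "arguments": {"targets": [{"x": -0.005, "y": -0.001, "z": 0.045, "spin": 0}, {"x": 0, "y": 0, "z": 0.045, "spin": 0}, {"x": 0, "y": 0, "z": 0.02, "spin": 0}, {"x": 0, "y": 0, "z": 0, "spin": 0}]}}

```text
time_s: 9.88
ee_pos: [460.3, -232.8, 22.7]
eef_rot: [-0.002, 0.721, 0.693, -0.0]
wrist_force: [0.3, -0.6, 0.2]
gripper_width: 0.585
```

```bash
python3 - <<'E'
from loc import *
go(461,-237,23)
E
```

```text
t 9.875 pos [ 460.3 -232.8   22.7] heading 87.78 tilt [-0.0026  0.0025 -1.    ] F [ 0.3 -0.6  0.2] g 49.9
tool shift [-4.2  0.9 -0.3]
```

Request:
{"name": "play_rows", "arguments": {"targets": [{"x": 0, "y": 0, "z": 0, "spin": 0}, {"x": 0, "y": 0, "z": 0, "spin": 0}, {"x": 0, "y": 0, "z": 0, "spin": 0}, {"x": 0, "y": 0, "z": 0, "spin": 0}], "gripper": 0.0, "newtons": 90}}

```text
time_s: 10.38
ee_pos: [462.3, -235.3, 26.2]
eef_rot: [0.001, 0.721, 0.693, 0.0]
wrist_force: [-1.3, 3.0, 7.3]
gripper_width: 0.206
```

Request:
{"name": "play_rows", "arguments": {"targets": [{"x": 0, "y": 0, "z": -0.05, "spin": 0}, {"x": 0, "y": 0, "z": -0.06, "spin": 0}, {"x": 0, "y": 0, "z": -0.06, "spin": 0}, {"x": 0, "y": 0, "z": 0, "spin": 0}]}}

```text
time_s: 10.88
ee_pos: [463.6, -236.7, 200.7]
eef_rot: [0.005, 0.721, 0.693, 0.0]
wrist_force: [0.1, -0.0, -1.2]
gripper_width: 0.208
```

```bash
python3 - <<'E'
from loc import *
go(470,-120,200,'w12')
E
```

```text
t 10.875 pos [ 463.6 -236.7  200.7] heading 87.72 tilt [ 0.0075 -0.0067 -0.9999] F [ 0.1 -0.  -1.2] g 17.7
tool shift [116.8   1.8  -0. ]
```

View pics/w12.png

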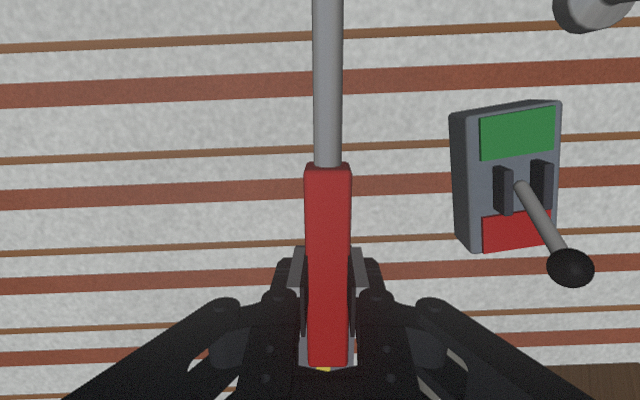

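```bash
python3 - <<'E'
from loc import *
crop('w3','c7',0,180,110,290,7); crop('w4','c8',0,230,110,360,4.6)
E
```

```text
(no output)
```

View pics/c7.png

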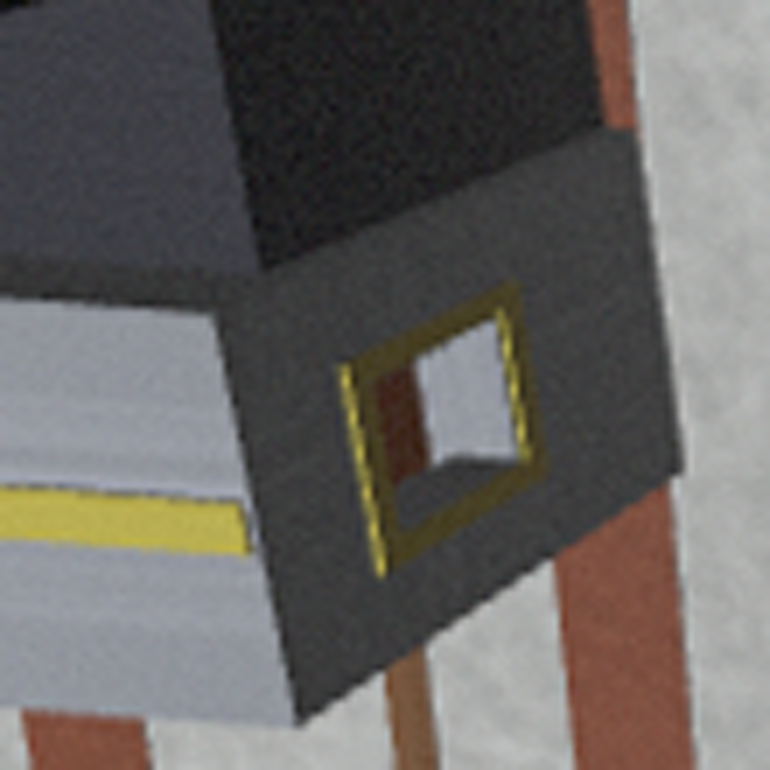

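View pics/c8.png

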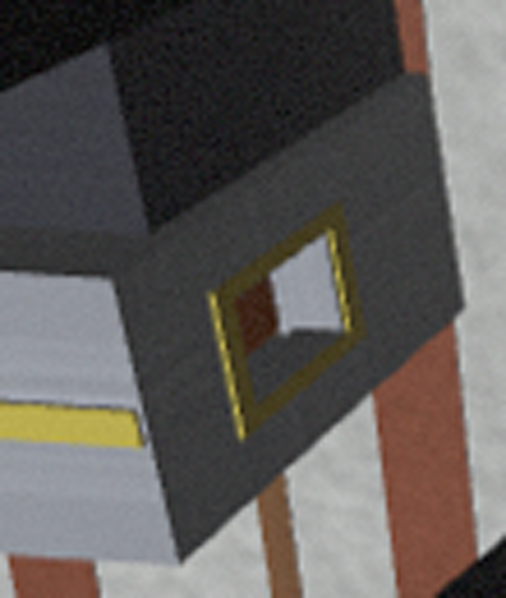

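Request:
{"name": "play_rows", "arguments": {"targets": [{"x": 0.05, "y": -0.014, "z": 0, "spin": 0}, {"x": 0.05, "y": -0.014, "z": 0, "spin": 0}, {"x": 0.05, "y": -0.014, "z": 0, "spin": 0}, {"x": 0, "y": 0, "z": 0, "spin": 0}]}}

```text
time_s: 11.42
ee_pos: [424.3, -80.4, 193.3]
eef_rot: [-0.001, 0.72, 0.694, -0.0]
wrist_force: [0.2, -1.0, -1.2]
gripper_width: 0.206
```

```bash
python3 - <<'E'
from loc import *
go(470,-120,200,'w13')
E
```

```text
t 11.425 pos [424.3 -80.4 193.3] heading 87.92 tilt [-0.0011  0.001  -1.    ] F [ 0.2 -1.  -1.2] g 17.6
tool shift [-37.9  47.1  -6.8]
```

View pics/w13.png

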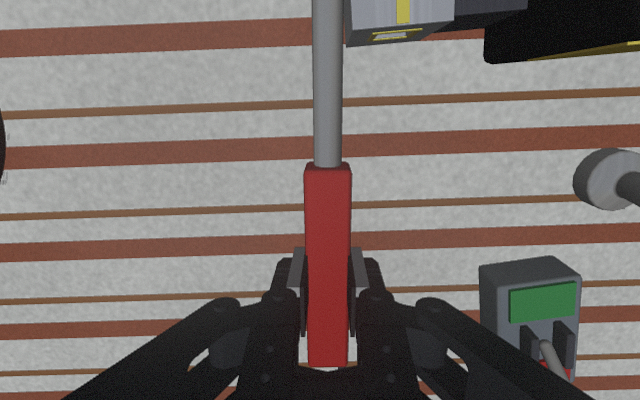

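Request:
{"name": "play_rows", "arguments": {"targets": [{"x": 0.05, "y": 0, "z": 0, "spin": 0}, {"x": 0.045, "y": 0, "z": 0, "spin": 0}, {"x": 0, "y": 0, "z": 0, "spin": 0}]}}

```text
time_s: 11.85
ee_pos: [429.1, 13.1, 193.6]
eef_rot: [-0.0, 0.72, 0.694, -0.0]
wrist_force: [0.2, -0.3, -0.9]
gripper_width: 0.204
```

```bash
python3 - <<'E'
from loc import *
go(470,-120,200,'w14')
E
```

```text
t 11.85 pos [429.1  13.1 193.6] heading 87.87 tilt [-0.0009  0.0004 -1.    ] F [ 0.2 -0.3 -0.9] g 17.4
tool shift [-131.5   45.8   -6.5]
```

View pics/w14.png

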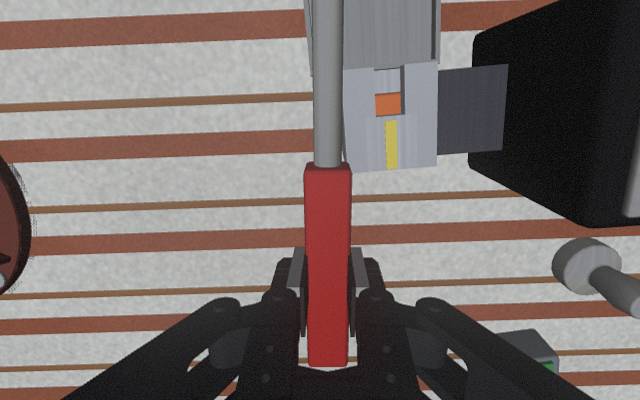

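```bash
python3 - <<'E'
from loc import *
crop('w14','c9',300,0,520,190,3.5); crop('w13','c10',330,0,480,60,5)
c7=lambda x,y:((x+.5)/7-.5,180+(y+.5)/7-.5); c8=lambda x,y:((x+.5)/4.6-.5,230+(y+.5)/4.6-.5)
a=[(340,365),(518,285),(545,470),(383,577)]; b=[(209,292),(343,203),(363,336),(242,440)]
P=[]
for p,q in zip(a,b):
    X,e=tri(('wrist',*c7(*p),'w3'),('wrist',*c8(*q),'w4')); P.append(X); print(X,e)
print('mean',np.mean(P,0))
E
```

```text
[491.4016  39.757   62.6102] [0.1, 0.1]
[489.8241  39.9966  26.9613] [0.1, 0.1]
[460.8918  34.1554  33.2187] [0.0, 0.0]
[457.9768  36.4945  63.9807] [0.1, 0.1]
mean [475.0236  37.6009  46.6927]
```

View pics/c9.png

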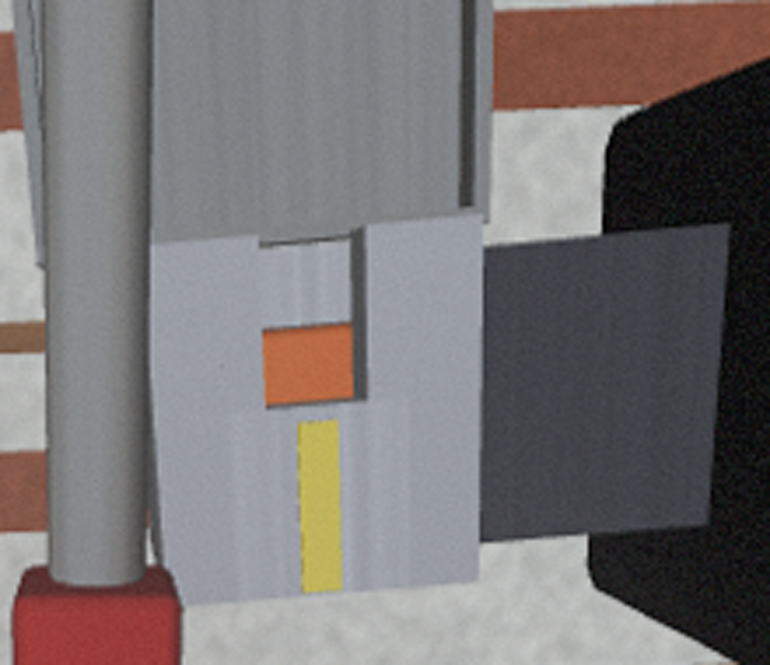

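View pics/c10.png

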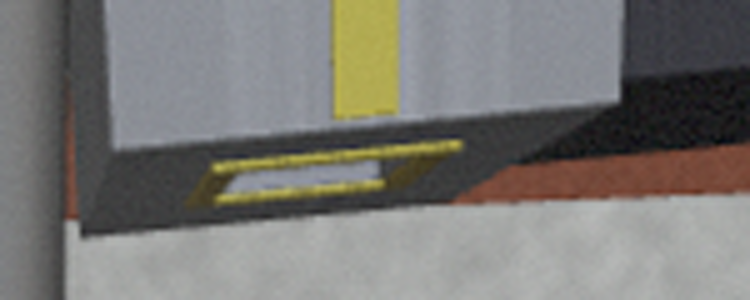

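```bash
python3 - <<'E'
from loc import *
c=lambda x,y:(300+(x+.5)/3.5-.5,(y+.5)/3.5-.5)
def seg(n,p,q,z):
    A=atz('wrist',*c(*p),z,'w14');B=atz('wrist',*c(*q),z,'w14');d=B-A; print(n,A.round(1),B.round(1),'ang',np.degrees(np.arctan2(d[1],d[0])).round(2),np.linalg.norm(d).round(1))
seg('line',(322,591),(320,421),84)
seg('back',(180,605),(480,580),84)
seg('front',(150,240),(482,212),84)
seg('right',(480,580),(482,212),84)
seg('neckA',(482,247),(728,225),70)
seg('neckB',(482,540),(708,523),70)
seg('trayR',(489,220),(494,0),16)
for u,v in [(390,150),(410,130),(470,100),(388,104)]: print(dep('wrist',u,v,'w14').round(1))
d=lambda x,y:(330+(x+.5)/5-.5,(y+.5)/5-.5)
print('w13 line end',atz('wrist',*d(366,118),84,'w13'),'frame top',[atz('wrist',*d(*p),z,'w13').round(1) for p,z in [((213,170),65),((463,146),65)]])
# rod in tool frame, from w14 & w12
for t in('w12','w14'):
    T=np.load(f'pics/{t}_T.npy'); 
    for u,v in [(328,20),(328,80),(328,150),(328,170),(328,240),(328,350)]:
        print(t,(np.linalg.inv(T)@np.r_[dep('wrist',u,v,t),1])[:3].round(1))
E
```

```text
line [475.6  38.3  84. ] [474.4  72.2  84. ] ang 91.97 33.9
back [446.6  36.5  84. ] [507.7  39.4  84. ] ang 2.79 61.2
front [442.  106.3  84. ] [503.6 108.9  84. ] ang 2.41 61.6
right [507.7  39.4  84. ] [503.6 108.9  84. ] ang 93.38 69.6
neckA [508.3 103.6  70. ] [556.5 105.9  70. ] ang 2.72 48.2
neckB [512.1  45.   70. ] [559.9  46.9  70. ] ang 2.27 47.8
trayR [526.5 112.4  16. ] [524.6 158.9  16. ] ang 92.42 46.6
[474.3  51.5  83.2]
[487.9  64.8  82.8]
[533.4  82.8  68.8]
[475.3  82.1  66. ]
w13 line end [475.4998  37.8462  84.    ] frame top [array([458.8,  35.5,  65. ]), array([492.9,  37.3,  65. ])]
w12 [103.2  -0.3  11.9]
w12 [82.7 -0.3 11.4]
w12 [56.  -0.2 11.9]
w12 [48.3 -0.2  9.3]
w12 [18.4 -0.2  6.9]
w12 [-40.6  -0.1   8.3]
w14 [103.4  -0.3  12.7]
w14 [82.8 -0.3 12.1]
w14 [56.  -0.2 12.1]
w14 [48.5 -0.2  8.6]
w14 [18.1 -0.2  7.5]
w14 [-39.2  -0.1   6.8]
```

Request:
{"name": "play_rows", "arguments": {"targets": [{"x": -0.047, "y": 0.016, "z": 0, "spin": 0}, {"x": -0.047, "y": 0.016, "z": 0, "spin": 0}, {"x": -0.047, "y": 0.016, "z": 0, "spin": 0}, {"x": 0, "y": 0, "z": 0, "spin": -4.8}, {"x": 0, "y": 0, "z": 0.03, "spin": 0}]}}

```text
time_s: 12.52
ee_pos: [472.3, -134.5, 165.2]
eef_rot: [0.002, 0.692, 0.722, 0.0]
wrist_force: [-0.2, -0.4, -1.3]
gripper_width: 0.204
```

Request:
{"name": "play_rows", "arguments": {"targets": [{"x": 0, "y": 0, "z": 0.04, "spin": 0}, {"x": 0, "y": 0, "z": 0, "spin": 0}]}}

```text
time_s: 12.78
ee_pos: [469.2, -131.6, 121.1]
eef_rot: [-0.003, 0.692, 0.722, -0.001]
wrist_force: [-0.1, 0.6, -1.3]
gripper_width: 0.205
```

```bash
python3 - <<'E'
from loc import *
go(483.2,-130.8,66,'w15')
E
```

```text
t 12.775 pos [ 469.2 -131.6  121.1] heading 92.4 tilt [-0.0053  0.0027 -1.    ] F [-0.1  0.6 -1.3] g 17.5
tool shift [ 0.  14.3 55. ]
```

Request:
{"name": "play_rows", "arguments": {"targets": [{"x": 0, "y": 0.013, "z": 0.03, "spin": 0}, {"x": 0, "y": 0, "z": 0.024, "spin": 0}, {"x": 0, "y": 0, "z": 0, "spin": 0}, {"x": 0, "y": 0, "z": 0, "spin": 0}]}}

```text
time_s: 13.32
ee_pos: [485.4, -131.5, 72.4]
eef_rot: [0.001, 0.692, 0.722, 0.0]
wrist_force: [1.2, -0.6, -0.8]
gripper_width: 0.208
```

```bash
python3 - <<'E'
from loc import *
go(483.2,-130.8,66,'w16')
shot('scene','s2'); shot('top','t2')
crop('s2','c11',240,140,380,240,5.5);crop('t2','c12',270,170,400,270,5.5)
E
```

```text
t 13.325 pos [ 485.4 -131.5   72.4] heading 92.49 tilt [ 0.002  -0.0014 -1.    ] F [ 1.2 -0.6 -0.8] g 17.8
tool shift [ 0.8 -2.1  6.4]
```

View pics/c11.png

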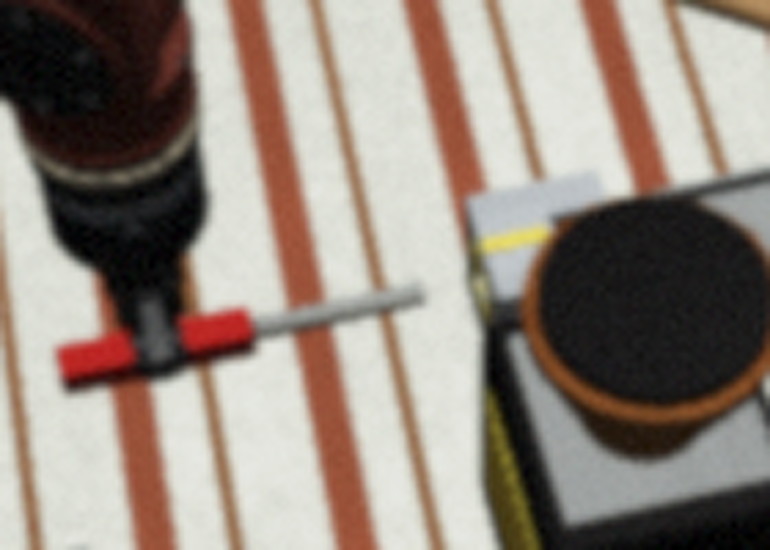

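View pics/c12.png

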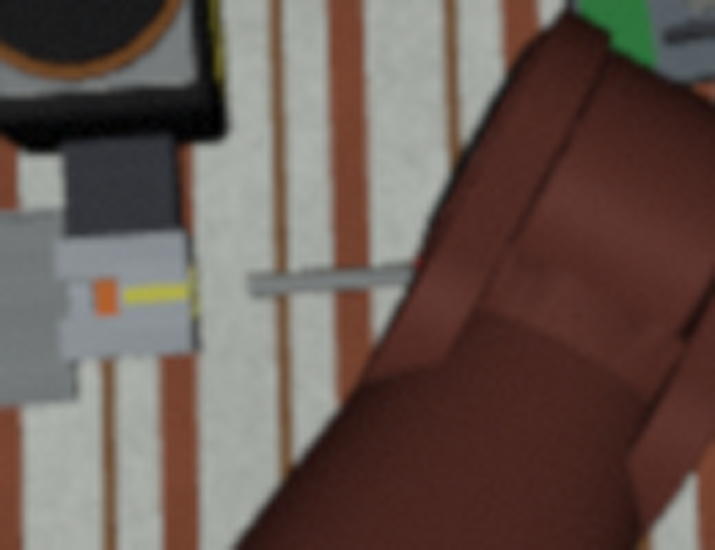

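View pics/w16.png

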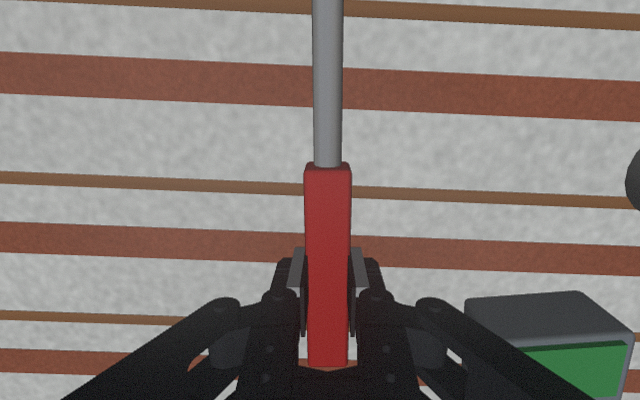

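```bash
python3 - <<'E'
from loc import *
s=lambda x,y:('scene',240+(x+.5)/5.5-.5,140+(y+.5)/5.5-.5); t=lambda x,y:('top',270+(x+.5)/5.5-.5,170+(y+.5)/5.5-.5)
print('tip',tri(s(419,294),t(250,285))); print('line end',tri(s(480,244),t(190,293)))
print('shaft start',tri(s(257,326),t(412,275)))
T=np.load('pics/w16_T.npy')
print('tip kin',T@[139,-.2,17,1])
E
```

```text
tip (array([479.923 ,   5.1686,  58.7619]), [1.8, 1.8])
line end (array([475.5969,  36.8501,  88.8865]), [0.8, 0.8])
shaft start (array([483.2674, -80.706 ,  61.5246]), [0.3, 0.3])
tip kin [479.1404   7.3596  55.1957   1.    ]
```

Request:
{"name": "play_rows", "arguments": {"targets": [{"x": 0, "y": -0.002, "z": 0.006, "spin": 0}, {"x": 0, "y": 0, "z": 0, "spin": 0}, {"x": 0, "y": 0, "z": 0, "spin": 0}]}}

```text
time_s: 13.85
ee_pos: [482.3, -130.6, 64.2]
eef_rot: [-0.0, 0.691, 0.722, -0.0]
wrist_force: [0.6, -0.1, -1.4]
gripper_width: 0.206
```

```bash
python3 - <<'E'
from loc import *
go(483.2,-130.8,66)
E
```

```text
t 13.85 pos [ 482.3 -130.6   64.2] heading 92.51 tilt [-0.0002 -0.     -1.    ] F [ 0.6 -0.1 -1.4] g 17.6
tool shift [-0.2  0.9 -1.8]
```

Request:
{"name": "play_rows", "arguments": {"targets": [{"x": 0.015, "y": 0.0005, "z": -0.0015, "spin": 0}, {"x": 0.02, "y": 0, "z": 0, "spin": 0}, {"x": 0, "y": 0, "z": 0, "spin": 0}]}}

```text
time_s: 14.22
ee_pos: [481.2, -93.6, 65.7]
eef_rot: [-0.0, 0.691, 0.723, 0.0]
wrist_force: [-0.4, 0.1, -2.0]
gripper_width: 0.205
```

```bash
python3 - <<'E'
from loc import *
go(478.4,-24,66)
shot('top','t3');shot('scene','s3')
crop('s3','c13',240,140,380,240,5.5);crop('t3','c14',270,170,400,270,5.5)
E
```

```text
t 14.225 pos [481.2 -93.6  65.7] heading 92.65 tilt [-0.0003  0.0003 -1.    ] F [-0.4  0.1 -2. ] g 17.5
tool shift [69.7  0.4 -0.2]
```

View pics/c13.png

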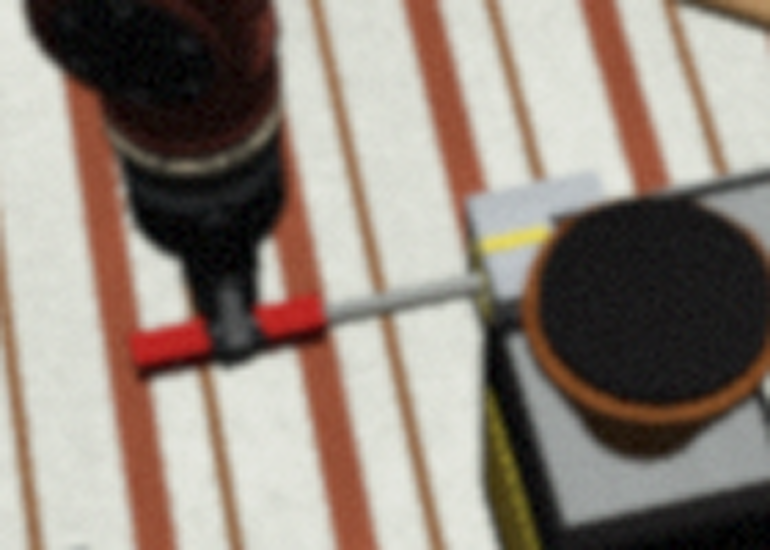

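View pics/c14.png

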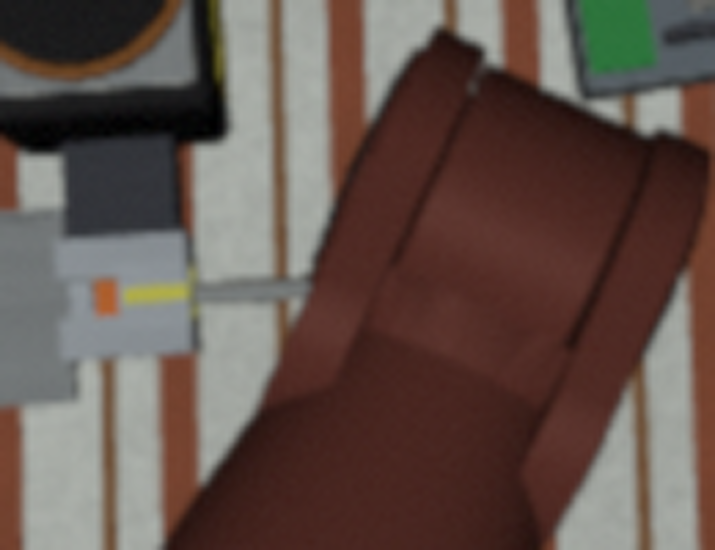

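Request:
{"name": "play_rows", "arguments": {"targets": [{"x": 0.012, "y": 0, "z": 0, "spin": 0}, {"x": 0.012, "y": 0, "z": 0, "spin": 0}, {"x": 0, "y": 0, "z": 0, "spin": 0}]}}

```text
time_s: 14.7
ee_pos: [480.7, -71.5, 66.1]
eef_rot: [0.001, 0.691, 0.722, -0.0]
wrist_force: [0.7, -2.1, -1.1]
gripper_width: 0.203
```

```bash
python3 - <<'E'
from loc import *
go(478.4,-24,66)
E
```

```text
t 14.7 pos [480.7 -71.5  66.1] heading 92.52 tilt [ 0.0007 -0.0013 -1.    ] F [ 0.7 -2.1 -1.1] g 17.3
tool shift [47.5 -0.2  0.1]
```

Request:
{"name": "play_rows", "arguments": {"targets": [{"x": 0.012, "y": 0, "z": 0, "spin": 0}, {"x": 0.012, "y": 0, "z": 0, "spin": 0}]}}

```text
time_s: 14.95
ee_pos: [479.1, -46.8, 65.6]
eef_rot: [-0.0, 0.692, 0.722, 0.0]
wrist_force: [-0.4, -0.4, -0.3]
gripper_width: 0.203
```

```bash
python3 - <<'E'
from loc import *
go(478.4,-24,66,'w17')
E
```

```text
t 14.95 pos [479.1 -46.8  65.6] heading 92.5 tilt [-0.0004  0.0007 -1.    ] F [-0.4 -0.4 -0.3] g 17.3
tool shift [22.8  0.3 -0.4]
```

View pics/w17.png

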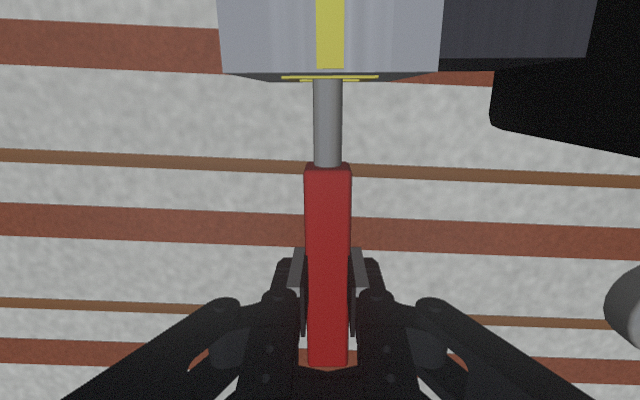

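Request:
{"name": "play_rows", "arguments": {"targets": [{"x": 0.012, "y": 0, "z": 0, "spin": 0}, {"x": 0.013, "y": 0, "z": 0, "spin": 0}, {"x": 0, "y": 0, "z": 0, "spin": 0}, {"x": 0, "y": 0, "z": 0, "spin": 0}]}}

```text
time_s: 15.5
ee_pos: [478.3, -22.7, 65.8]
eef_rot: [0.0, 0.691, 0.723, -0.0]
wrist_force: [-0.0, -0.2, -0.6]
gripper_width: 0.204
```

```bash
python3 - <<'E'
from loc import *
go(478.4,-24,66,'w18')
shot('top','t4');crop('t4','c15',230,170,360,270,5.5)
E
```

```text
t 15.5 pos [478.3 -22.7  65.8] heading 92.53 tilt [ 0.0001 -0.0002 -1.    ] F [-0.  -0.2 -0.6] g 17.4
tool shift [-1.3  0.1 -0.2]
```

View pics/w18.png

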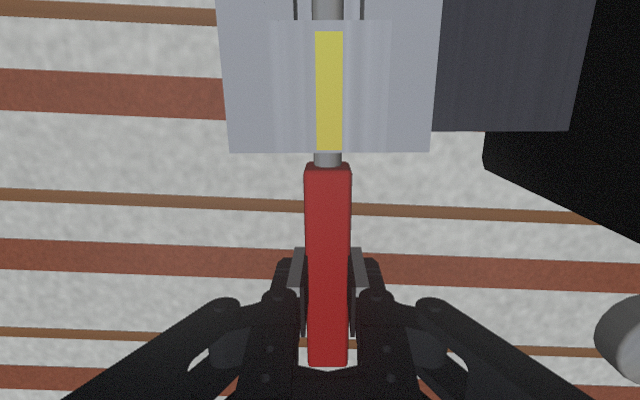

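View pics/c15.png

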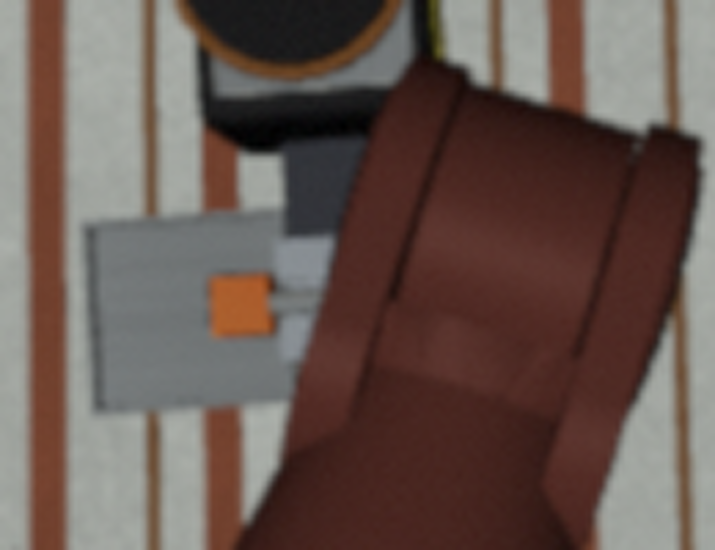

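Request:
{"name": "play_rows", "arguments": {"targets": [{"x": -0.02, "y": 0, "z": 0, "spin": 0}, {"x": -0.03, "y": 0, "z": 0, "spin": 0}, {"x": -0.03, "y": 0, "z": 0, "spin": 0}, {"x": -0.03, "y": 0, "z": 0, "spin": 0}, {"x": -0.015, "y": 0, "z": 0, "spin": 0}]}}

```text
time_s: 16.23
ee_pos: [483.7, -149.2, 65.9]
eef_rot: [0.0, 0.692, 0.722, -0.0]
wrist_force: [-0.9, -0.2, -1.2]
gripper_width: 0.201
```

Request:
{"name": "play_rows", "arguments": {"targets": [{"x": 0, "y": 0, "z": 0, "spin": 0}]}}

```text
time_s: 16.35
ee_pos: [483.6, -148.2, 65.7]
eef_rot: [-0.0, 0.692, 0.722, 0.0]
wrist_force: [-1.0, 1.0, -1.7]
gripper_width: 0.202
```

```bash
python3 - <<'E'
from loc import *
go(478.4,-150,26)
shot('top','t5');crop('t5','c16',230,170,360,270,5.5)
t=lambda x,y:('top',230+(x+.5)/5.5-.5,170+(y+.5)/5.5-.5)
for y in (290,300,315,325):
  for x in (220,240,260): print(dep(*t(x,y),'t5').round(1))
E
```

```text
t 16.35 pos [ 483.6 -148.2   65.7] heading 92.42 tilt [-0.0002  0.0002 -1.    ] F [-1.   1.  -1.7] g 17.2
tool shift [-1.6 -5.2 39.7]
[481.3 145.4  40.3]
[481.  134.2  41.2]
[480.8 123.5  39.1]
[475.7 145.1  42.7]
[475.5 134.4  40.5]
[475.4 123.9  36.5]
[467.6 145.9  38.5]
[467.3 134.5  40.7]
[467.1 123.7  39. ]
[462.1 145.8  39.1]
[461.8 134.9  38.6]
[461.6 124.2  35.8]
```

View pics/c16.png

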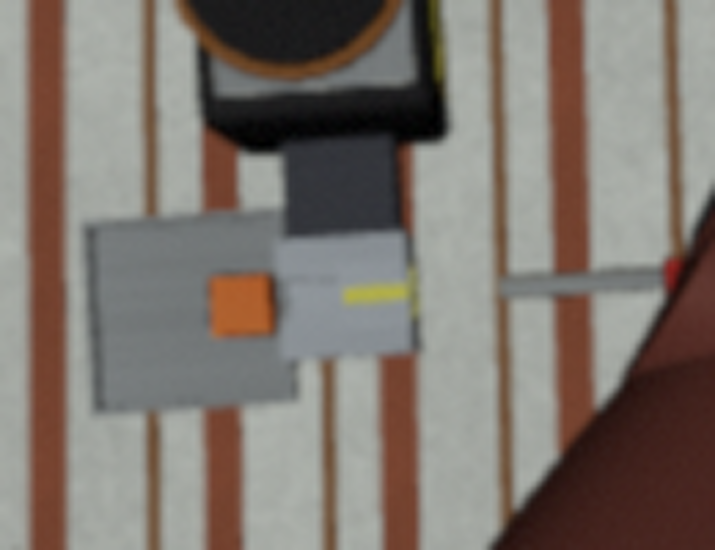

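Request:
{"name": "play_rows", "arguments": {"targets": [{"x": 0, "y": 0, "z": 0.018, "spin": 0}, {"x": 0, "y": 0, "z": 0.018, "spin": 0}, {"x": 0, "y": 0, "z": 0, "spin": 0}, {"x": 0, "y": 0, "z": 0, "spin": 0}]}}

```text
time_s: 16.9
ee_pos: [483.4, -147.1, 29.4]
eef_rot: [-0.0, 0.691, 0.723, -0.0]
wrist_force: [-0.6, 0.2, -0.8]
gripper_width: 0.209
```

```bash
python3 - <<'E'
from loc import *
go(483.6,-148,26)
E
```

```text
t 16.9 pos [ 483.4 -147.1   29.4] heading 92.54 tilt [-0.0009  0.0005 -1.    ] F [-0.6  0.2 -0.8] g 17.9
tool shift [-0.9  0.2  3.3]
```

Request:
{"name": "play_rows", "arguments": {"targets": [{"x": 0, "y": 0, "z": 0.003, "spin": 0}, {"x": 0, "y": 0, "z": 0, "spin": 0}]}}

```text
time_s: 17.15
ee_pos: [483.6, -147.6, 26.7]
eef_rot: [-0.0, 0.691, 0.722, -0.0]
wrist_force: [0.3, -0.0, -0.5]
gripper_width: 0.205
```

Request:
{"name": "play_rows", "arguments": {"targets": [{"x": 0, "y": 0, "z": 0, "spin": 0}, {"x": 0, "y": 0, "z": 0, "spin": 0}, {"x": 0, "y": 0, "z": 0, "spin": 0}], "gripper": 0.05}}

```text
time_s: 17.52
ee_pos: [483.8, -147.7, 27.0]
eef_rot: [0.0, 0.691, 0.722, 0.0]
wrist_force: [-0.8, 0.3, 0.2]
gripper_width: 0.586
```

Request:
{"name": "play_rows", "arguments": {"targets": [{"x": 0, "y": 0, "z": -0.05, "spin": 0}, {"x": 0, "y": 0, "z": -0.06, "spin": 0}, {"x": 0, "y": 0, "z": -0.06, "spin": 0}, {"x": 0, "y": 0, "z": -0.02, "spin": 0}, {"x": 0, "y": 0, "z": 0, "spin": 0}]}}

```text
time_s: 18.15
ee_pos: [484.4, -148.0, 217.9]
eef_rot: [0.001, 0.691, 0.722, 0.0]
wrist_force: [0.3, -1.4, -0.2]
gripper_width: 0.587
```

```bash
python3 - <<'E'
from loc import *
go(633.5,-284,220,'w19')
for u,v in [(328,130),(328,180),(328,220)]: print(dep('wrist',u,v,'w19').round(1))
print(manip.state()['joint_positions'])
E
```

```text
t 18.15 pos [ 484.4 -148.   217.9] heading 92.51 tilt [ 0.002  -0.0014 -1.    ] F [ 0.3 -1.4 -0.2] g 50.1
tool shift [-142.4  143.    -1.6]
[ 483.2 -103.6   18. ]
[ 485.4 -152.5   19.8]
[ 487.4 -195.9   18. ]
[-0.5554 -0.1889 -0.2503  1.5098 -0.0001  0.9716]
```

View pics/w19.png

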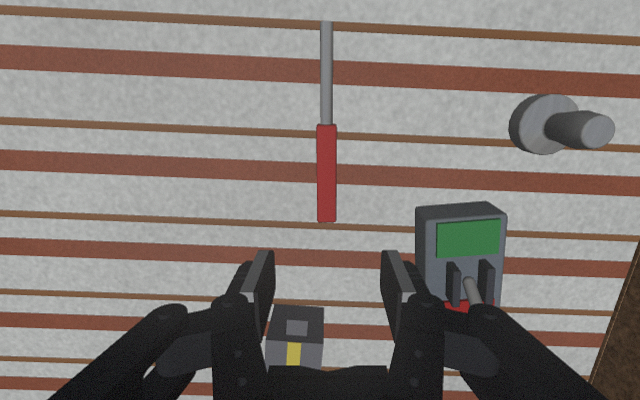

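Request:
{"name": "play_rows", "arguments": {"targets": [{"x": 0, "y": 0, "z": 0, "spin": 10.6}, {"x": 0, "y": 0, "z": 0, "spin": 10.6}, {"x": 0, "y": 0, "z": 0, "spin": 10.6}, {"x": 0, "y": 0, "z": 0, "spin": 10.6}, {"x": 0, "y": 0, "z": 0, "spin": 10.6}]}}

```text
time_s: 18.82
ee_pos: [482.7, -147.0, 214.0]
eef_rot: [-0.002, 0.942, 0.335, -0.001]
wrist_force: [0.2, -0.4, -0.5]
gripper_width: 0.585
```

Request:
{"name": "play_rows", "arguments": {"targets": [{"x": 0, "y": 0, "z": 0, "spin": 10.6}, {"x": 0, "y": 0, "z": 0, "spin": 10.6}, {"x": 0, "y": 0, "z": 0, "spin": 10.6}, {"x": 0, "y": 0, "z": 0, "spin": 0}]}}

```text
time_s: 19.32
ee_pos: [482.9, -147.1, 214.4]
eef_rot: [-0.001, 0.998, 0.068, -0.001]
wrist_force: [-0.1, -0.0, 0.0]
gripper_width: 0.581
```

```bash
python3 - <<'E'
from loc import *
go(633.6,-283,218)
E
```

```text
t 19.325 pos [ 482.9 -147.1  214.4] heading 7.79 tilt [-0.003   0.0018 -1.    ] F [-0.1 -0.   0. ] g 49.6
tool shift [130.9 155.1  -4.2]
```

Request:
{"name": "play_rows", "arguments": {"targets": [{"x": 0.0327, "y": 0.0388, "z": 0, "spin": 0}, {"x": 0.0327, "y": 0.0388, "z": 0, "spin": 0}, {"x": 0.0327, "y": 0.0388, "z": 0, "spin": 0}, {"x": 0.0327, "y": 0.0388, "z": 0, "spin": 0}, {"x": 0, "y": 0, "z": 0, "spin": 0}]}}

```text
time_s: 19.95
ee_pos: [634.5, -285.6, 210.9]
eef_rot: [-0.002, 0.998, 0.069, -0.003]
wrist_force: [-0.8, 1.2, -0.3]
gripper_width: 0.587
```

Request:
{"name": "play_rows", "arguments": {"targets": [{"x": 0, "y": 0, "z": 0, "spin": 0}]}}

```text
time_s: 20.08
ee_pos: [633.5, -283.3, 215.4]
eef_rot: [-0.001, 0.998, 0.069, -0.001]
wrist_force: [0.2, -0.3, 0.1]
gripper_width: 0.585
```

```bash
python3 - <<'E'
from loc import *
go(633.6,-283,118,'w20')
E
```

```text
t 20.075 pos [ 633.5 -283.3  215.4] heading 7.88 tilt [-0.002   0.0014 -1.    ] F [ 0.2 -0.3  0.1] g 50.0
tool shift [ 0.3 -0.2 97.4]
```

View pics/w20.png

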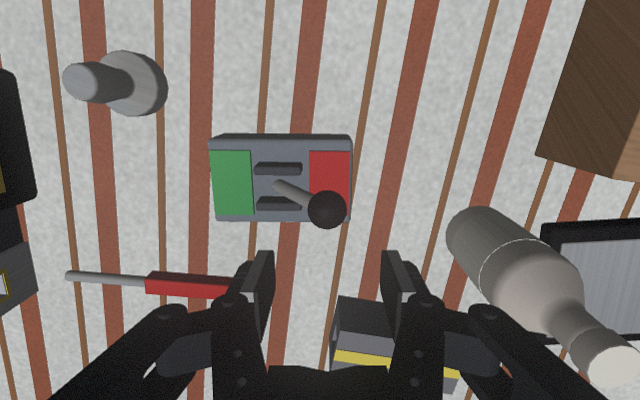

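Request:
{"name": "play_rows", "arguments": {"targets": [{"x": 0, "y": 0, "z": 0.05, "spin": 0}, {"x": 0, "y": 0, "z": 0.047, "spin": 0}, {"x": 0, "y": 0, "z": 0, "spin": 0}, {"x": 0, "y": 0, "z": 0, "spin": 0}]}}

```text
time_s: 20.62
ee_pos: [634.7, -283.9, 122.9]
eef_rot: [0.001, 0.998, 0.068, 0.001]
wrist_force: [-0.4, -1.0, 0.4]
gripper_width: 0.587
```

Request:
{"name": "play_rows", "arguments": {"targets": [{"x": 0, "y": -0.02, "z": 0, "spin": 0}, {"x": 0, "y": -0.025, "z": 0, "spin": 0}, {"x": 0, "y": -0.025, "z": 0, "spin": 0}, {"x": 0, "y": -0.022, "z": 0, "spin": 0}, {"x": 0, "y": 0, "z": 0, "spin": 0}]}}

```text
time_s: 21.25
ee_pos: [622.5, -191.5, 121.9]
eef_rot: [0.001, 0.998, 0.068, 0.001]
wrist_force: [0.1, -0.2, -1.0]
gripper_width: 0.588
```

Request:
{"name": "play_rows", "arguments": {"targets": [{"x": 0, "y": 0, "z": 0, "spin": 0}, {"x": 0, "y": 0, "z": -0.05, "spin": 0}, {"x": 0, "y": 0, "z": -0.06, "spin": 0}, {"x": 0, "y": 0, "z": 0, "spin": 0}]}}

```text
time_s: 21.75
ee_pos: [624.0, -194.7, 236.2]
eef_rot: [0.003, 0.998, 0.067, 0.004]
wrist_force: [0.3, -0.1, 1.4]
gripper_width: 0.589
```

```bash
python3 - <<'E'
from loc import *
go(621.5,-199.5,118,'w21'); shot('scene','s4')
E
```

```text
t 21.75 pos [ 624.  -194.7  236.2] heading 7.67 tilt [ 0.0082 -0.0048 -1.    ] F [ 0.3 -0.1  1.4] g 50.3
tool shift [ -4.    3.7 118.2]
```

View pics/w21.png

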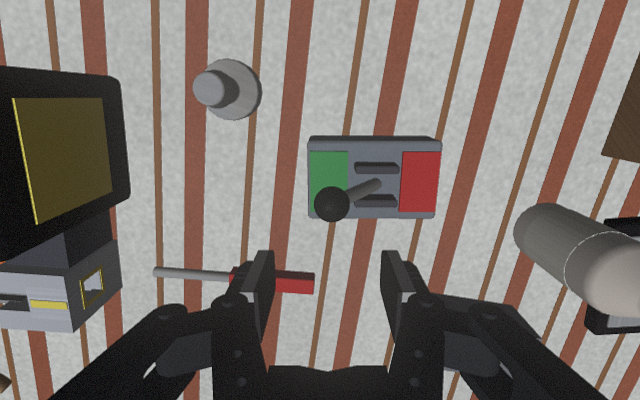

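View pics/s4.png

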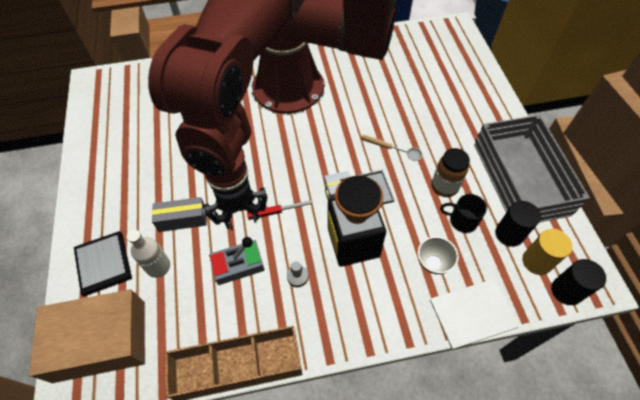

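```bash
python3 - <<'E'
from loc import *
print('knob',atz('wrist',332,204,118,'w21'))
shot('top','t6')
p=np.abs(cv2.imread('pics/t6.png')[200:250,230:310].astype(int)-[30,90,200]).sum(2)
ys,xs=np.where(p<110);print(len(xs),'plug',atz('top',xs.mean()+230,ys.mean()+200,39).round(1))
d0=cv2.imread('pics/top0.png').astype(int);d=cv2.imread('pics/s4.png').astype(int)-cv2.imread('pics/scene0.png').astype(int)
for n,(x0,y0,x1,y1) in dict(bottle=(128,228,172,280),tamper=(283,258,312,290),spoon=(358,130,425,163),jar=(430,147,472,197),mug=(440,193,490,233),bowl=(415,234,460,275)).items(): print(n,np.abs(d[y0:y1,x0:x1]).mean().round(1))
E
```

```text
knob [ 622.8311 -199.697   118.    ]
121 plug [472.9 134.2  39. ]
bottle 17.0
tamper 18.2
spoon 19.4
jar 11.7
mug 10.8
bowl 18.0
```

View pics/t6.png

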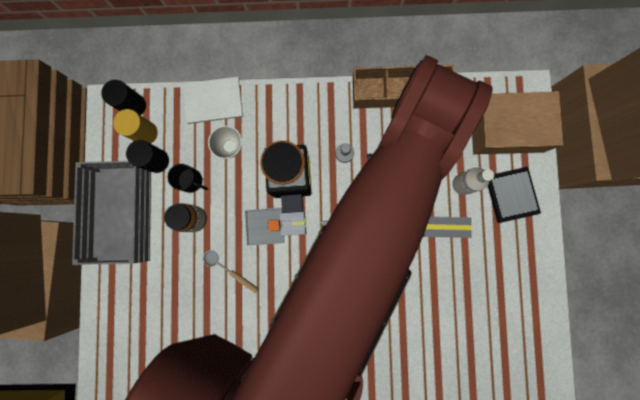

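```bash
python3 - <<'E'
from workcell import workorder
print(workorder.sign_off())
E
```

```text
the job is handed in; nothing more can be done
None
```

The job is done and handed in at about 22 s of robot time. `sign_off()` reported no verdict, so what follows rests on my own checks.

I swung the isolator lever to red and drew the rod out of its holder. I laid it down, gripped it again by the handle, and pushed the plug through the yellow-framed hole until it dropped into the tray. I then laid the rod on the bench beside the machine and pushed the lever back to green.

**Last checks:**
- **Lever:** the knob is at (622.8, -199.7) mm, within 0.3 mm of where it stood ON at the start. While OFF it measured (633.8, -282.6), which matches fully OFF.
- **Plug:** it lies in the tray about 61 mm along the grinder's x, with its top about 39 mm up, so its centre is about 22 mm up.
- **Rod:** it is flat on the bench, with the handle top about 18–20 mm up. The gripper was open and about 0.2 m above the bench.
- **Bystanders:** none looks moved in the scene and top pictures. I compared these by eye, because picture-to-picture brightness differences made a pixel comparison useless.

**Disagreements:**
- The scene and top cameras together read heights 3–5 mm too high, so I aimed the rod at the hole by the stated hole height and wrist-camera measurements.
- The wrist force readings I took between push steps were at most about 2 N, below the stated 7–11 N. The pictures still show the plug moved out and the rod did not slip in the gripper.

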